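# Unload the purge fixture

## Robot

A 7-joint arm with a two-finger parallel gripper is mounted at the origin on a cart in front of the work surface, level with it; the furniture and walls round the work are solid. World frame = base frame: x ahead of the robot, y to its left, z up, the work surface at z = 0. Lengths are in m, angles in rad, forces in N, time in s.
With the tool pointing down it reaches from about 0.425 to 0.925 m from the base axis. Payload 6.8 kg.
Tool frame: the origin (TCP) lies midway between the tips of the shut fingers; the grasp point (between the pads) lies 19 mm behind it; z points along the fingers, y is the line along which they close (so a half turn about z gives the same grasp; the last joint's range is limited). The gripper opens to 85 mm and grips with 20 to 120 N. Pads are 22 mm wide; open, the fingers measure 114 mm over their backs; the gripper's body (76 mm by 85 mm) begins 54 mm behind the grasp point. The pads swing forward as they close: fully open they stand 13 mm farther back than shut.
Start: joints at [-1.387, 0.477, 0.022, 1.555, -0.011, 1.109, -0.083], TCP at [0.194, 0.646, 0.231] pointing down, gripper open.
Joint ranges: [-2.96, 2.96], [-0.34, 2.1], [-1.41, 1.46], [0.24, 2.44], [-1.37, 4.51], [0.17, 1.92], [-2.96, 2.96]. Speed limits (rad/s): [2.39, 2.39, 3.14, 3.14, 3.14, 3.14, 3.14].

## Interface

Orientations are given as a rotation vector (axis times angle).
In Python, from bench import r gives the robot as it stands. The module is installed in compiled form; this text tells all that it offers.
- The arm moves only by the tool apply_moves, never from a script. Its argument "rows" is a list of rows, each a list of 6 numbers: the shift along the tool's x, y, z scaled (see below), then the turn, a rotation vector about the tool's x, y, z scaled (see below). A call has 1 to 5 rows; each row is the pose to reach, as a shift and turn from the pose commanded when the call began, along the tool's axes at that moment; what a row does not reach only later rows make up. The controller multiplies each number of a shift by 0.25 m and each number of a turn by 90 degrees. A row lasts 1/8 s, in which the tool goes at most 62.5 mm and 10.7 degrees, less where a joint would pass 70% of its speed; a pose out of reach is approached as far as the arm can. A call with a number of a shift or a turn outside -1 to 1 is refused whole. A call with a gripper value outside its range is refused whole. "claw" is the opening, from 0 (shut) to 1 (fully open), set as the call begins (left out, the last holds). The fingers move at their own pace and stop on an object; "newtons" is the grip in N (left out, the last holds). Time passes only in rows, so rows that repeat a pose let the fingers close. It gives the time, the measured TCP pose, the force, the opening and the grip force at its end, in the units of the state.
- r.get_obs(): the state, without advancing time (a new reading comes with each control period).
- r.grab_frame(name): name is "scene" or "side" or "wrist"; returns a dict with "pixels" (400x640x3 uint8, red, green, blue), "intrinsics" (3x3 intrinsics, pixels), "eye" and "attitude" of the camera in the world. Camera axes: x right, y up, looking along -z (the intrinsics and any distortion apply to the point x, -y, -z); pixel columns grow to the right and rows downward; lengths in m; the calibration is good to about 2 mm. A picture is of the moment at which its call begins. There is no depth.
- r.hand_in(): hands the job in; it is judged then, once.
Trained networks look in a picture, given as the dict that the camera call returned (one of the last four; its "shot" number tells which), for a name from the list of things; names that differ only in an ending like _2 or _b are one class to them, and where a whole thing is asked for, a point or a joint stands for the part that bears it (a point fixed in the world has none). Each returns a list of dicts, best first, with "conf" (0 to 1); they miss things now and then, are a little off and sometimes report something else, mostly with a low value. They report only what shows in the picture. A call takes as long as a camera call.
- r.search_frame(picture, thing): "rect" ([left, top, width, height] in pixels, round what is visible of it).
- r.outline_of(picture, thing): "pixels" (400x640 bool, what is visible of it) and "rect" ([left, top, width, height] in pixels, round what is visible of it).
- r.landmark_of(picture, thing): "point" ([column, row] in pixels: a listed point, or the origin of a listed thing).
The state is a dict: "clock": time; "joints": joint angles; "qvel": joint speeds; "tau": joint torques, N m; "tcp_pos": TCP position; "orientation": TCP orientation; "contact_force": force on the tool from outside, world axes, zero at the start; "moment": the same for the moment, N m; "grip_width": finger opening in m; "gripper_force": force on a finger pad.
Only numpy, scipy, OpenCV 4.12 (cv2) and the standard library are available. Lean on these libraries where they do the work, as an engineer would, in place of code of your own. Each camera call takes 0.05 s, during which the arm holds its last target. There are 200 camera calls.

## Task

Unload the welded coupons from the purge fixture: first turn the purge gas selector to off (the red dot), then lift the yellow clamp bar right up until it stands and stays, and slide every coupon out from under it and lay it flat in the blue tray, each on the tray floor and not on another. When the fixture is empty, lower the bar fully down and turn the red lock collar to its locked mark so that its lobe points over the end of the bar, in line with the red line painted there; leave the things lying about undisturbed.

Things in the scene. Friction and masses are not known exactly. Their poses are not given: they have to be found in the camera images.
- fixture: Fixed purge fixture: base 220 (x) by 270 (y) by 12 mm, y from -108 to +162 mm, with three coupon lanes along x at y = -64, 0, +64 mm. It stands on a steel sheet whose top is at world z = 3 mm. Origin at its underside, under the middle lane, z up; -x is the open side toward the robot. Each coupon lies on a copper rib 18 mm wide, top at z = 40 mm, from x = -107 to +33 mm, then on a block as high; open between ribs down to z = 12 mm.
- keeper (a point): Middle of the underside of the fixed steel keeper strip over the rear of the lanes (fixture x = 77, y = 0, z = 51 mm; it spans x = 55 to 99 mm, 3 mm above the coupons; top at z = 56 mm). Below it, side guides 36 mm apart, x = 41 to 91 mm, stand on both sides of each coupon. A coupon must be slid at least 50 mm toward the fixture's -x before it is lifted.
- clamp_bar (a joint): Angle of the yellow clamp bar: 0 = down across the coupons, grows as it is lifted up and back, stop at 1.6. Standing: above 1.15; fully down: below 0.06. A stiff hinge (0.3 N m) holds it where it is left. The bar is 22 mm wide, 12 mm thick, lies along y from -104 to +117 mm at x = 20 mm of the fixture, underside 49.5 mm up (1.5 mm over the coupons); arms at y = -104, +104 mm lead to the hinge.
- bar_grip (a point): Middle of the clamp bar's black round handle, 12 mm thick, 100 mm long, along the fixture's y axis, on two slanting stems at its ends. With the bar down it is at x = -17, z = 88 mm of the fixture; it moves with the bar in an arc of radius 125 mm about bar_hinge.
- bar_hinge (a point): Point on the clamp bar's hinge axis, which runs along the fixture's y, at x = 105, y = 0, z = 62 mm of the fixture. Its axes are the fixture's. The hinge posts stand at y = -97 and +97 mm and are 70 mm high.
- lock_collar (a joint): Angle of the captive lock collar about its vertical post: 0 = fully open, grows counter-clockwise seen from above, 1.25 = locked mark (lobe points along the fixture's -y, over the bar's end, at the red line painted on the bar), stop at 1.3. Locked: above 1.13. Stays where it is left; friction 0.06 N m. A steel ring 42 mm across carries the lobe, which reaches 50 mm from the axis, top at z = 75 mm.
- collar_grip (a point): Centre of the lock collar's red grip, on the turning axis, at x = 20, y = 135, z = 97 mm of the fixture: an upright bar 14 mm thick, 52 mm long, 30 mm high (z = 79 to 109 mm), along the lobe, whose end the white line shows. It lies along the fixture's y when the joint reads 1.25, and is turned clockwise from that by (1.25 - joint). The point's axes turn with it; at joint 0 they are the fixture's.
- purge_box: Grey purge gas control box, fixed, 100 x 100 x 50 mm, with a brass gas stub on its back (+x). Origin at the centre of its underside on the bench.
- selector (a joint): Angle of the purge selector knob, counter-clockwise positive seen from above, with notches at +0.65 (off, red dot), 0 (low, one white tick) and -0.65 (high, two white ticks). Its white pointer points along the box's +x at 0. Off: above 0.53. The notches hold it with up to about 0.2 N m; stops at -0.72 and +0.72.
- selector_grip (a point): Centre of the selector knob's black grip bar, on the turning axis, 74 mm above the bench. The bar is 14 mm thick, 52 mm long and 28 mm high (z = 58 to 86 mm) and lies along the pointer. The point's axes turn with the knob: x points along the pointer.
- tray: Loose flat blue steel tray, 250 (x) x 190 (y) x 16 mm outside, 4 mm walls and 4 mm floor, 0.7 kg. Origin at the centre of its underside. Coupons may lie in it any way round; three fit side by side along the tray's y axis, 64 mm apart in x.
- coupon_1: Flat aluminium weld coupon, 150 (x) x 32 (y) x 8 mm, 0.14 kg, a dark weld bead across its middle. Origin at the centre of its underside, x along its length. It may be absent (the state gives None); when present it starts in a lane of the fixture with its front end sticking out about 88 mm in front of the clamp bar's centre line.
- coupon_2: Flat aluminium weld coupon, 150 (x) x 32 (y) x 8 mm, 0.14 kg, a dark weld bead across its middle. Origin at the centre of its underside, x along its length. It may be absent (the state gives None); when present it starts in a lane of the fixture with its front end sticking out about 88 mm in front of the clamp bar's centre line.
- coupon_3: Flat aluminium weld coupon, 150 (x) x 32 (y) x 8 mm, 0.14 kg, a dark weld bead across its middle. Origin at the centre of its underside, x along its length. It may be absent (the state gives None); when present it starts in a lane of the fixture with its front end sticking out about 88 mm in front of the clamp bar's centre line.
- marker: Bystander: white and yellow marker pen, 133 mm long, lying on the bench. Leave alone.
- mig_pliers: Bystander: pliers with red grips, 198 mm long, lying at the left front. Leave alone.

How it is judged:
On the way, in this order (a step that is already met when the one before it is completed fails the run):
1. the purge selector is turned to off (red dot) with the clamp bar still down (value of joint selector above 0.53 rad and value of joint clamp_bar below 0.1 rad), for 0.2 s.
2. the clamp bar is lifted until it stands, with all coupons still in their lanes (value of joint clamp_bar above 1.15 rad and value of joint selector above 0.53 rad and x of each of coupon_1, coupon_2, coupon_3 in the frame of fixture above -0.025 m and z of each of coupon_1, coupon_2, coupon_3 in the frame of fixture below 0.05 m), for 0.2 s.
3. every coupon lies flat in the tray (x of coupon_1 in the frame of tray between -0.11 and 0.11 m and y of coupon_1 in the frame of tray between -0.08 and 0.08 m and z of each of coupon_1, coupon_2, coupon_3 in the frame of tray below 0.009 m and angle between each of coupon_1, coupon_2, coupon_3's own z axis and vertical below 0.05 rad and x of coupon_2 in the frame of tray between -0.11 and 0.11 m and y of coupon_2 in the frame of tray between -0.08 and 0.08 m and x of coupon_3 in the frame of tray between -0.11 and 0.11 m and y of coupon_3 in the frame of tray between -0.08 and 0.08 m), for 0.2 s.
4. the clamp bar is fully down again (all of step 3 and value of joint clamp_bar below 0.06 rad), for 0.2 s.
5. the lock collar is turned to its locked mark over the lowered bar (value of joint lock_collar above 1.13 rad and value of joint clamp_bar below 0.06 rad), for 0.2 s.
At the end, for the whole second after the job is handed in: The selector points at off (joint above 0.53), the clamp bar is fully down (below 0.06 rad), the lock collar is at its locked mark (above 1.13 rad), and every coupon that is present lies at rest flat on the tray floor (within 0.05 rad of level, its underside less than 9 mm above the tray's) (all of step 3 and all of step 5 and value of joint selector above 0.53 rad and linear speed of each of coupon_1, coupon_2, coupon_3 below 0.02 m/s); the robot touches nothing.
It fails at once if a bystander (marker or pliers) is moved more than 4 cm (distance of any of marker, mig_pliers from where it was at the start of the episode above 0.04 m).
Of coupon_1, coupon_2, coupon_3 only 2 to 3 are there at a start; the rules pass over those that are not, and their reading is None.
At some moment in a run one of tray may be knocked a few centimetres aside while the robot is not near it.
Once in a run the grip may slacken for a moment while it holds something.
It also fails if it takes over 200 s, if anything falls off the work surface, if the arm or the gripper's body presses on something with over 40 N, if the wrist force passes 120 N, or if a joint passes its speed limit or range.

## Working session

There is one attempt and no reset: what is moved stays moved. The work goes in short steps, Python scripts to look and compute and a tool call to move; the robot and the scene stay as the last step left them, time stands still between calls to the robot, and variables do not carry over. Pictures are saved under pics/ and viewed, at most 14 in all, crops included, and the job is handed in when it is done.

Besides the shell and the picture viewer there is one more tool, called after ">>>" by a JSON object that holds its "method" and its "body", one argument or row to a line. apply_moves: Moves the arm, as the interface text tells. Its arguments: {"type":"object","properties":{"rows":{"type":"array","items":{"type":"array","items":{"type":"number"}}},"claw":{"type":"number"},"newtons":{"type":"number"}},"required":["rows"]}

```bash
mkdir -p pics; cat > h.py <<'E'
import numpy as np, cv2
from scipy.spatial.transform import Rotation as R
from bench import r
def snap(cam,name=None):
    p=r.grab_frame(cam)
    if name: cv2.imwrite(f'pics/{name}.png',cv2.cvtColor(p['pixels'],cv2.COLOR_RGB2BGR))
    return p
def Rm(p):
    a=np.array(p['attitude'],float)
    if a.shape==(3,3): return a
    return R.from_rotvec(a).as_matrix() if a.size==3 else R.from_quat(a).as_matrix()
def px2z(p,uv,z):
    K=np.array(p['intrinsics']);d=np.linalg.solve(K,[uv[0],uv[1],1.]);d=Rm(p)@(d*[1,-1,-1])
    e=np.array(p['eye']);return e+d*(z-e[2])/d[2]
def proj(p,X):
    c=Rm(p).T@(np.array(X)-np.array(p['eye']));K=np.array(p['intrinsics']);q=K@(c*[1,-1,-1]);return q[:2]/q[2]
E
python3 - <<'E'
from h import *
o=r.get_obs()
for k in o: print(k,np.round(o[k],3))
for cam in ['scene','side','wrist']:
    p=snap(cam,cam+'0'); print(cam,{k:(v if k!='pixels' else 0) for k,v in p.items()})
    for t,z in [('fixture',.003),('keeper',.054),('bar_grip',.091),('bar_hinge',.065),('collar_grip',.1),('purge_box',0),('selector_grip',.074),('tray',0),('coupon_1',.043),('marker',.008),('mig_pliers',.01)]:
        for d in r.landmark_of(p,t)[:3]: print(t,round(d['conf'],2),np.round(d['point']),np.round(px2z(p,d['point'],z),3))
E
```

```text
clock 0.0
joints [-1.387  0.478  0.022  1.556 -0.011  1.109 -0.083]
qvel [ 0.     0.001 -0.    -0.     0.001 -0.001 -0.   ]
tau [-1.0000e-03 -5.9648e+01  1.6080e+00 -2.8119e+01  1.2000e-02  1.0000e-02
 -0.0000e+00]
tcp_pos [0.194 0.646 0.23 ]
orientation [-4.570e-01 -3.108e+00  3.000e-03]
contact_force [-0.637 -0.294 -0.99 ]
moment [-0.012  0.036  0.031]
gripper_force 0.0
grip_width 0.085
scene {'pixels': 0, 'intrinsics': array([[401.62961779,   0.        , 321.80706449],
       [  0.        , 401.62961779, 199.59325554],
       [  0.        ,   0.        ,   1.        ]]), 'eye': array([0.68575629, 0.68739604, 1.00677121]), 'attitude': array([0.13906504, 0.95765626, 2.71674612]), 'shot': 1}
fixture 0.65 [294. 231.] [0.576 0.005 0.003]
fixture 0.43 [429. 313.] [0.294 0.353 0.003]
keeper 0.69 [268. 225.] [0.648 0.    0.054]
keeper 0.36 [298. 241.] [0.578 0.074 0.054]
bar_grip 0.83 [301. 212.] [0.551 0.007 0.091]
bar_hinge 0.66 [258. 226.] [0.678 0.001 0.065]
bar_hinge 0.34 [278. 312.] [0.675 0.272 0.065]
collar_grip 0.74 [296. 251.] [0.596 0.134 0.1  ]
collar_grip 0.26 [298. 235.] [0.
[... 1173 characters left out ...]
0.521 -0.321  0.   ]
coupon_1 0.86 [357. 216.] [ 0.576 -0.058  0.043]
coupon_1 0.51 [350. 203.] [0.596 0.01  0.043]
coupon_1 0.48 [336. 199.] [0.566 0.05  0.043]
marker 0.4 [332. 174.] [0.669 0.251 0.008]
marker 0.34 [345. 194.] [0.639 0.108 0.008]
mig_pliers 0.75 [227. 185.] [0.306 0.338 0.01 ]
wrist {'pixels': 0, 'intrinsics': array([[291.89405939,   0.        , 318.36158356],
       [  0.        , 291.89405939, 198.73261024],
       [  0.        ,   0.        ,   1.        ]]), 'eye': array([0.12626725, 0.66681723, 0.37367683]), 'attitude': array([-0.25109913, -0.18621664,  1.26962304]), 'shot': 3}
marker 0.27 [148. 291.] [0.294 0.36  0.008]
mig_pliers 0.66 [148. 293.] [0.295 0.359 0.01 ]
```

View pics/scene0.png

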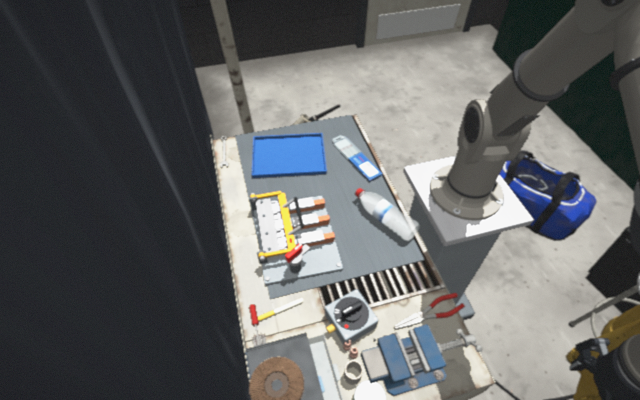

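View pics/side0.png

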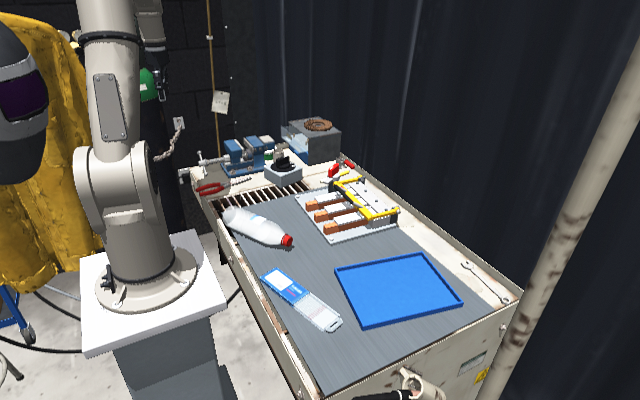

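```bash
cat >> h.py <<'E'
def down(phi,tilt=0,ax='x'):
    # tool z down, tool y at world angle phi; tilt about own tool axis after
    y=np.array([np.cos(phi),np.sin(phi),0]);z=np.array([0,0,-1.]);x=np.cross(y,z)
    return R.from_matrix(np.c_[x,y,z])*R.from_euler(ax,tilt)
def cur():
    o=r.get_obs();return np.array(o['tcp_pos']),R.from_rotvec(o['orientation'])
def rel(P,Q,P0=None,Q0=None):
    p,q=cur()
    if P0 is not None: p,q=np.array(P0),Q0
    s=q.inv().apply(np.array(P)-p)/.25;t=(q.inv()*Q).as_rotvec()/(np.pi/2)
    v=np.r_[s,t];n=max(np.linalg.norm(s)*.25/.0625,np.degrees(np.linalg.norm(t)*np.pi/2)/10.7)
    print('move',np.round(v,3).tolist(),'rows>=',round(n,2));return v
def state():
    o=r.get_obs();q=R.from_rotvec(o['orientation']).as_matrix()
    print('t',o['clock'],'p',np.round(o['tcp_pos'],4),'y',np.round(q[:,1],3),'z',np.round(q[:,2],3),'F',np.round(o['contact_force'],1),'w',np.round(o['grip_width'],4),'g',np.round(o['gripper_force'],1))
E
python3 - <<'E'
from h import *
state()
p,q=cur()
print(q.as_matrix().round(3), q.inv().apply(np.array([0.126,.667,.374])-p), (R.from_rotvec([-0.25109913, -0.18621664,  1.26962304])).as_matrix().round(3))
rel([.44,.33,.28],down(np.pi/2)); rel([.44,.33,.28],down(-np.pi/2));rel([.44,.33,.28],q)
E
```

```text
t 1.8 p [0.1942 0.6465 0.2313] y [0.288 0.958 0.   ] z [ 0.  0. -1.] F [ 0.4 -0.3  0. ] w 0.0854 g 0.0
[[-0.958  0.288  0.   ]
 [ 0.288  0.958  0.   ]
 [ 0.     0.    -1.   ]] [ 7.12203574e-02  3.83223483e-05 -1.42674563e-01] [[ 0.288 -0.917 -0.275]
 [ 0.958  0.275  0.083]
 [-0.    -0.288  0.958]]
move [-1.306, -0.929, -0.195, 0.0, 0.0, -0.186] rows>= 6.46
move [-1.306, -0.929, -0.195, 0.0, -0.0, 1.814] rows>= 15.26
move [-1.306, -0.929, -0.195, 0.0, 0.0, 0.0] rows>= 6.46
```

>>> {"method": "apply_moves", "body": {
  "rows": [
    [-0.22,-0.16,-0.04,0,0,-0.05],
    [-0.44,-0.32,-0.08,0,0,-0.1],
    [-0.65,-0.47,-0.12,0,0,-0.186],
    [-0.8,-0.6,-0.15,0,0,-0.186],
    [-0.9,-0.65,-0.195,0,0,-0.186]
  ]
}}

```text
clock: 2.42
tcp_pos: [0.3653, 0.4223, 0.2806]
orientation: [0.007, 3.141, -0.001]
contact_force: [-0.1, 0.7, 0.5]
grip_width: 0.0856
gripper_force: 0.0
```

```bash
python3 - <<'E'
from h import *
state(); rel([.45,.32,.26],down(np.pi/2))
E
```

```text
t 2.425 p [0.3653 0.4223 0.2806] y [ 0.004  1.    -0.001] z [ 0.001 -0.001 -1.   ] F [-0.1  0.7  0.5] w 0.0856 g 0.0
move [-0.341, -0.408, 0.083, -0.001, 0.0, -0.003] rows>= 2.15
```

>>> {"method": "apply_moves", "body": {
  "rows": [
    [-0.17,-0.2,0.04,0,0,0],
    [-0.34,-0.41,0.08,0,0,0],
    [-0.34,-0.41,0.08,0,0,0],
    [-0.34,-0.41,0.08,0,0,0]
  ]
}}

```text
clock: 2.92
tcp_pos: [0.4481, 0.3234, 0.2601]
orientation: [-0.002, -3.141, -0.0]
contact_force: [-0.0, 0.3, 0.0]
grip_width: 0.0858
gripper_force: 0.0
```

```bash
python3 - <<'E'
from h import *
state(); p=snap('wrist','w1')
for t,z in [('purge_box',0),('selector_grip',.074),('selector',.086),('marker',.008)]:
  for d in r.landmark_of(p,t)[:2]: print(t,round(d['conf'],2),np.round(d['point']),np.round(px2z(p,d['point'],z),3))
o=r.outline_of(p,'purge_box')
if o:
  c=max(cv2.findContours(o[0]['pixels'].astype('uint8'),0,2)[0],key=len); print(cv2.minAreaRect(c))
E
```

```text
t 2.925 p [0.4481 0.3234 0.2601] y [0.001 1.    0.   ] z [-0.  0. -1.] F [-0.   0.3  0. ] w 0.0858 g 0.0
purge_box 0.68 [313. 202.] [0.503 0.314 0.   ]
selector_grip 0.95 [310. 218.] [0.5   0.313 0.074]Traceback (most recent call last):
  File "<stdin>", line 4, in <module>
ValueError: it knows: bar_grip, bar_hinge, collar_grip, coupon, fixture, keeper, marker, mig_pliers, purge_box, selector_grip, tray
```

View pics/w1.png

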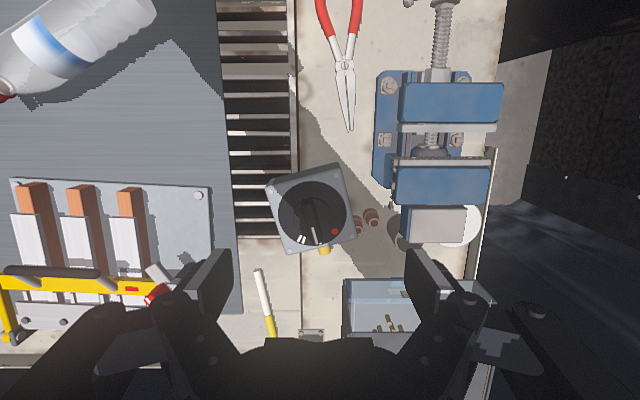

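```bash
python3 - <<'E'
import cv2
i=cv2.imread('pics/w1.png')[155:265,255:365]
i=cv2.convertScaleAbs(i,alpha=1.8,beta=30)
cv2.imwrite('pics/w1c.png',cv2.resize(i,None,fx=5,fy=5,interpolation=2))
E
```

```text
(no output)
```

View pics/w1c.png

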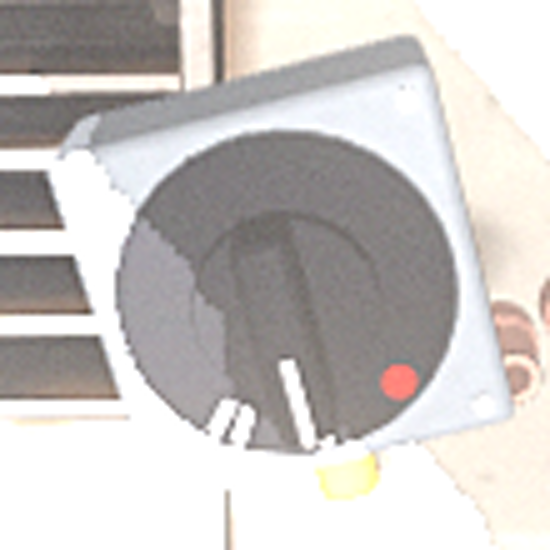

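```bash
python3 - <<'E'
from h import *
rel([.5,.313,.15],down(1.816)); rel([.5,.313,.064],down(1.816))
E
```

```text
move [-0.213, -0.052, 0.441, 0.001, -0.0, -0.154] rows>= 1.97
move [-0.213, -0.052, 0.785, 0.001, -0.0, -0.154] rows>= 3.26
```

>>> {"method": "apply_moves", "body": {
  "rows": [
    [-0.11,-0.03,0.22,0,0,-0.08],
    [-0.213,-0.052,0.44,0,0,-0.154],
    [-0.213,-0.052,0.6,0,0,-0.154],
    [-0.213,-0.052,0.75,0,0,-0.154],
    [-0.213,-0.052,0.785,0,0,-0.154]
  ]
}}

```text
clock: 3.7
tcp_pos: [0.4988, 0.3114, 0.0615]
orientation: [0.383, -3.114, 0.002]
contact_force: [0.1, 0.2, -0.4]
grip_width: 0.0854
gripper_force: 0.0
```

>>> {"method": "apply_moves", "body": {
  "rows": [
    [0,0,0,0,0,0],
    [0,0,0,0,0,0],
    [0,0,0,0,0,0],
    [0,0,0,0,0,0],
    [0,0,0,0,0,0]
  ],
  "claw": 0,
  "newtons": 60
}}

```text
clock: 4.32
tcp_pos: [0.501, 0.3145, 0.0654]
orientation: [-0.384, 3.116, 0.008]
contact_force: [-1.7, 6.0, 4.0]
grip_width: 0.0127
gripper_force: 60.3
```

>>> {"method": "apply_moves", "body": {
  "rows": [
    [0,0,0,0,0,-0.11],
    [0,0,0,0,0,-0.22],
    [0,0,0,0,0,-0.33],
    [0,0,0,0,0,-0.43],
    [0,0,0,0,0,-0.43]
  ]
}}

```text
clock: 4.95
tcp_pos: [0.5011, 0.3144, 0.0654]
orientation: [-1.394, 2.811, 0.007]
contact_force: [-2.1, 5.3, 2.7]
grip_width: 0.0126
gripper_force: 62.5
```

>>> {"method": "apply_moves", "body": {
  "rows": [
    [0,0,0,0,0,0],
    [0,0,0,0,0,0],
    [0,0,0,0,0,0]
  ],
  "claw": 1
}}

```text
clock: 5.32
tcp_pos: [0.5014, 0.3101, 0.0638]
orientation: [1.391, -2.817, 0.001]
contact_force: [0.8, 0.0, 0.2]
grip_width: 0.0666
gripper_force: 0.0
```

```bash
python3 - <<'E'
from h import *
state();rel([.45,.05,.30],down(np.pi/2)); p=snap('scene'); cv2.imwrite('pics/s1.png',cv2.resize(p['pixels'][270:360,300:400,::-1],None,fx=6,fy=6))
E
```

```text
t 5.325 p [0.5014 0.3101 0.0638] y [-0.794  0.608 -0.   ] z [ 0.    -0.001 -1.   ] F [0.8 0.  0.2] w 0.0666 g 0.0
move [0.951, -0.47, -0.944, -0.0, -0.0, 0.584] rows>= 5.68
```

>>> {"method": "apply_moves", "body": {
  "rows": [
    [0,0,-0.25,0,0,0],
    [0,0,-0.5,0,0,0.1],
    [0.25,-0.1,-0.75,0,0,0.2],
    [0.45,-0.2,-0.94,0,0,0.3],
    [0.6,-0.3,-0.94,0,0,0.4]
  ]
}}

```text
clock: 6.0
tcp_pos: [0.4719, 0.1616, 0.2956]
orientation: [-0.447, 3.106, 0.002]
contact_force: [1.4, -0.1, -0.4]
grip_width: 0.0856
gripper_force: 0.0
```

```bash
python3 - <<'E'
from h import *
state();p=snap('wrist','w2');rel([.46,.0,.26],down(np.pi/2)); 
X=[.5,.313,.074];print(proj(p,X))
E
```

```text
t 6.0 p [0.4719 0.1616 0.2956] y [-0.282  0.959  0.001] z [ 0.003  0.002 -1.   ] F [ 1.4 -0.1 -0.4] w 0.0856 g 0.0
move [0.21, -0.573, 0.15, -0.001, 0.003, 0.171] rows>= 2.51
[422.41216527 220.91459195]
```

View pics/w2.png

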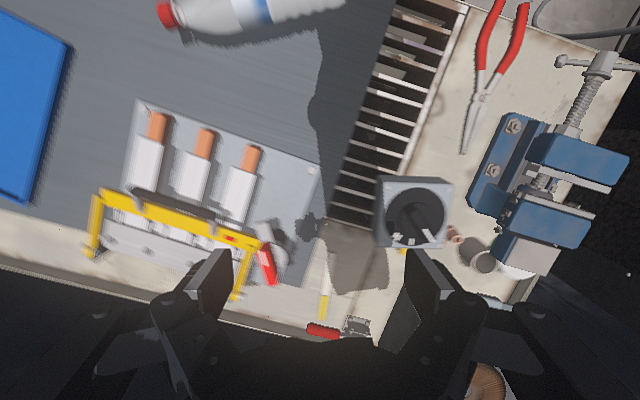

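>>> {"method": "apply_moves", "body": {
  "rows": [
    [0.08,-0.22,0.05,0,0,0.08],
    [0.16,-0.44,0.1,0,0,0.171],
    [0.21,-0.573,0.15,0,0,0.171],
    [0.21,-0.573,0.15,0,0,0.171],
    [0.21,-0.573,0.15,0,0,0.171]
  ]
}}

```text
clock: 6.68
tcp_pos: [0.4624, 0.0105, 0.2557]
orientation: [-0.034, 3.141, 0.001]
contact_force: [0.5, 0.0, 0.6]
grip_width: 0.0857
gripper_force: 0.0
```

```bash
python3 - <<'E'
from h import *
state();p=snap('wrist','w3')
for t,z in [('fixture',.003),('keeper',.054),('bar_grip',.091),('bar_hinge',.065),('collar_grip',.1),('coupon_1',.043),('tray',0)]:
  for d in r.landmark_of(p,t)[:3]: print(t,round(d['conf'],2),np.round(d['point']),np.round(px2z(p,d['point'],z),3))
i=cv2.convertScaleAbs(p['pixels'][:,:,::-1],alpha=1.2); cv2.imwrite('pics/w3.png',cv2.resize(i[20:380,100:580],None,fx=1.6,fy=1.6))
E
```

```text
t 6.675 p [0.4624 0.0105 0.2557] y [-0.022  1.     0.   ] z [ 0.  0. -1.] F [0.5 0.  0.6] w 0.0857 g 0.0
fixture 0.7 [310. 243.] [0.578 0.    0.003]
keeper 0.67 [306. 309.] [ 0.655 -0.003  0.054]
keeper 0.59 [ 93. 203.] [ 0.506 -0.269  0.054]
bar_grip 0.62 [311. 261.] [0.56  0.003 0.091]
bar_grip 0.21 [576. 215.] [0.497 0.298 0.091]
bar_hinge 0.7 [305. 333.] [ 0.686 -0.004  0.065]
collar_grip 0.59 [422. 303.] [0.608 0.136 0.1  ]
coupon_1 0.84 [358. 261.] [0.585 0.065 0.043]
coupon_1 0.81 [267. 254.] [ 0.577 -0.058  0.043]
coupon_1 0.61 [307. 255.] [ 0.577 -0.003  0.043]
tray 0.57 [ 91. 201.] [ 0.521 -0.314  0.   ]
```

View pics/w3.png

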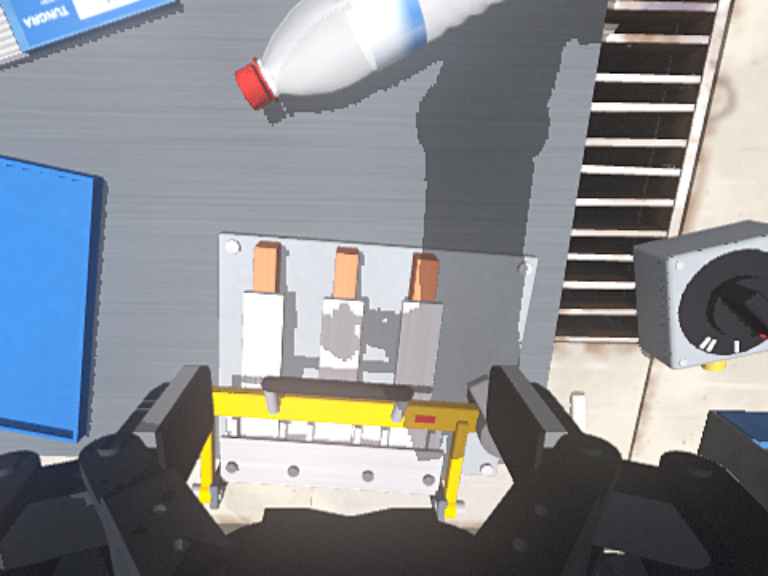

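```bash
python3 - <<'E'
from h import *
from scipy.optimize import least_squares
p=snap('wrist')
F=[([-.11,-.108,.012],(219,234)),([-.11,.162,.012],(537,258)),([-.107,-.064,.04],(269,241)),([-.107,0,.04],(346,247)),([-.107,.064,.04],(425,253)),
([-.017,-.05,.088],(265,384)),([-.017,.05,.088],(412,392))]
uv=[np.array([100+a/1.6,20+b/1.6]) for _,(a,b) in F]
def W(q,X): c,s=np.cos(q[2]),np.sin(q[2]);return np.array([q[0]+c*X[0]-s*X[1],q[1]+s*X[0]+c*X[1],X[2]+.003])
f=lambda q:np.concatenate([proj(p,W(q,X))-u for (X,_),u in zip(F,uv)])
s=least_squares(f,[.577,0,0],loss='soft_l1');print(s.x.round(4),f(s.x).reshape(-1,2).round(1).tolist())
for n,X in dict(grip=[-.017,0,.088],hinge=[.105,0,.062],col=[.02,.135,.097]).items(): print(n,W(s.x,X).round(4))
for u in [(262,292),(341,299),(420,302)]: print('coupon front',px2z(p,[100+u[0]/1.6,20+u[1]/1.6],.051).round(4))
d=r.outline_of(p,'tray')
print(d[0]['conf'],d[0]['rect'])
E
```

```text
[ 0.5775  0.0009 -0.0576] [[-1.4, -1.7], [1.3, -0.9], [-3.2, 3.1], [0.2, 3.4], [2.0, 3.6], [2.0, -1.6], [-4.9, -0.5]]
grip [0.5605 0.0018 0.091 ]
hinge [ 0.6823 -0.0052  0.065 ]
col [0.6053 0.1345 0.1   ]
coupon front [ 0.5019 -0.058   0.051 ]
coupon front [0.5063 0.0036 0.051 ]
coupon front [0.5074 0.0656 0.051 ]
0.89 [0.2, 95.1, 163.3, 199.3]
```

```bash
python3 - <<'E'
from h import *
print(np.round(r.get_obs()['joints'],2))
p,q=cur()
rel([.560,.002,.19],down(-.055)); rel([.560,.002,.19],down(np.pi-.055))
rel([.560,.002,.072],down(-.055),[.560,.002,.19],down(-.055))
E
```

```text
[-0.34  0.09  0.2   2.03 -0.02  1.03  1.46]
move [-0.39, -0.04, 0.263, 0.0, -0.0, 1.048] rows>= 8.82
move [-0.39, -0.04, 0.263, 0.0, 0.0, -0.952] rows>= 8.0
move [0.0, 0.0, 0.472, 0.0, 0.0, 0.0] rows>= 1.89
```

>>> {"method": "apply_moves", "body": {
  "rows": [
    [-0.1,0,0,0,0,0.115],
    [-0.2,0,0.05,0,0,0.23],
    [-0.3,-0.02,0.1,0,0,0.345],
    [-0.39,-0.04,0.15,0,0,0.46],
    [-0.39,-0.04,0.263,0,0,0.575]
  ]
}}

```text
clock: 7.8
tcp_pos: [0.5624, 0.0014, 0.1901]
orientation: [1.349, 2.833, 0.002]
contact_force: [-0.3, 0.9, 0.2]
grip_width: 0.0852
gripper_force: 0.0
```

```bash
python3 - <<'E'
from h import *
state(); rel([.560,.002,.15],down(-.055)); rel([.56,.002,.072],down(-.055))
E
```

```text
t 7.8 p [0.5624 0.0014 0.1901] y [0.776 0.63  0.003] z [ 0.003 -0.    -1.   ] F [-0.3  0.9  0.2] w 0.0852 g 0.0
move [0.008, -0.006, 0.161, 0.002, 0.001, 0.469] rows>= 3.95
move [0.009, -0.007, 0.473, 0.002, 0.001, 0.469] rows>= 3.95
```

>>> {"method": "apply_moves", "body": {
  "rows": [
    [0,0,0.03,0,0,0.117],
    [0,0,0.05,0,0,0.234],
    [0,0,0.1,0,0,0.351],
    [0.009,-0.007,0.12,0,0,0.469],
    [0.009,-0.007,0.15,0,0,0.469]
  ]
}}

```text
clock: 8.43
tcp_pos: [0.5571, 0.0027, 0.152]
orientation: [2.272, 2.169, -0.0]
contact_force: [-0.2, 0.4, -0.6]
grip_width: 0.0856
gripper_force: 0.0
```

```bash
python3 - <<'E'
from h import *
state(); rel([.56,.002,.072],down(-.055));p=snap('wrist','w4')
for d in r.landmark_of(p,'bar_grip')[:2]: print(d['conf'],px2z(p,d['point'],.091))
E
```

```text
t 8.425 p [0.5571 0.0027 0.152 ] y [ 0.999 -0.046  0.   ] z [ 0. -0. -1.] F [-0.2  0.4 -0.6] w 0.0856 g 0.0
move [-0.002, 0.012, 0.32, 0.0, 0.0, 0.006] rows>= 1.28
0.61 [0.56097424 0.00362624 0.091     ]
0.37 [0.57597005 0.01658758 0.091     ]
```

View pics/w4.png

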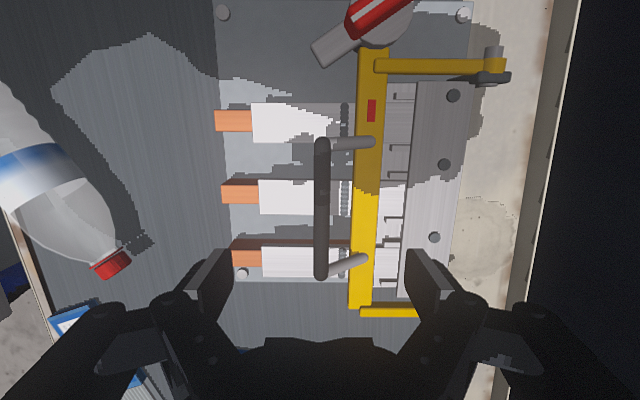

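>>> {"method": "apply_moves", "body": {
  "rows": [
    [0,0.012,0.16,0,0,0],
    [0,0.012,0.28,0,0,0],
    [0,0.012,0.32,0,0,0],
    [0,0.012,0.32,0,0,0]
  ]
}}

```text
clock: 9.02
tcp_pos: [0.5602, 0.0021, 0.0724]
orientation: [-2.273, -2.168, 0.001]
contact_force: [0.2, -0.6, 0.2]
grip_width: 0.0855
gripper_force: 0.0
```

>>> {"method": "apply_moves", "body": {
  "rows": [
    [0,0,0,0,0,0],
    [0,0,0,0,0,0],
    [0,0,0,0,0,0],
    [0,0,0,0,0,0],
    [0,0,0,0,0,0]
  ],
  "claw": 0,
  "newtons": 40
}}

```text
clock: 9.65
tcp_pos: [0.5591, 0.0024, 0.0723]
orientation: [-2.273, -2.166, 0.002]
contact_force: [-3.3, 0.6, 2.2]
grip_width: 0.0106
gripper_force: 39.0
```

```bash
python3 - <<'E'
from h import *
state(); p,q=cur()
n=np.array([np.cos(-.055),np.sin(-.055),0])
for a in np.arange(.15,1.51,.15):
    b=.21+a; P=p+n*(.125*(np.cos(.21)-np.cos(b)))+np.array([0,0,.125*(np.sin(b)-np.sin(.21))])
    print(round(a,2),(q.inv().apply(P-p)/.25).round(3))
E
```

```text
t 9.65 p [0.5591 0.0024 0.0723] y [ 0.999 -0.048 -0.002] z [-0.002  0.    -1.   ] F [-3.3  0.6  2.2] w 0.0106 g 39.0
0.15 [-0.     0.021 -0.072]
0.3 [-0.     0.052 -0.14 ]
0.45 [-0.001  0.094 -0.203]
0.6 [-0.001  0.144 -0.258]
0.75 [-0.001  0.202 -0.306]
0.9 [-0.002  0.266 -0.344]
1.05 [-0.002  0.335 -0.372]
1.2 [-0.003  0.408 -0.39 ]
1.35 [-0.003  0.483 -0.397]
1.5 [-0.004  0.558 -0.392]
```

>>> {"method": "apply_moves", "body": {
  "rows": [
    [0,0.021,-0.072,0,0,0],
    [0,0.052,-0.14,0,0,0],
    [0,0.094,-0.203,0,0,0],
    [0,0.144,-0.258,0,0,0],
    [0,0.144,-0.258,0,0,0]
  ]
}}

```text
clock: 10.28
tcp_pos: [0.5927, 0.0006, 0.1371]
orientation: [-2.27, -2.162, 0.008]
contact_force: [-13.1, 0.8, 13.4]
grip_width: 0.0108
gripper_force: 40.2
```

```bash
python3 - <<'E'
from h import *
state(); print(np.round(r.get_obs()['joints'],2))
E
```

```text
t 10.275 p [0.5927 0.0006 0.1371] y [ 0.999 -0.049 -0.008] z [-0.008  0.001 -1.   ] F [-13.1   0.8  13.4] w 0.0108 g 40.2
[-0.45  0.48  0.46  1.86 -0.27  0.87  0.09]
```

>>> {"method": "apply_moves", "body": {
  "rows": [
    [0,0.058,-0.048,0,0,0],
    [0,0.122,-0.086,0,0,0],
    [0,0.191,-0.114,0,0,0],
    [0,0.264,-0.132,0,0,0],
    [0,0.339,-0.139,0,0,0]
  ]
}}

```text
clock: 10.9
tcp_pos: [0.6798, -0.0043, 0.1722]
orientation: [-2.274, -2.165, 0.003]
contact_force: [-4.6, -1.3, 1.3]
grip_width: 0.0108
gripper_force: 40.7
```

>>> {"method": "apply_moves", "body": {
  "rows": [
    [0,0.04,0.001,0,0,0],
    [0,0.075,0.005,0,0,0],
    [0,0.075,0.005,0,0,0]
  ]
}}

```text
clock: 11.28
tcp_pos: [0.7002, -0.0054, 0.1706]
orientation: [2.274, 2.165, 0.0]
contact_force: [0.7, -1.3, 2.4]
grip_width: 0.0099
gripper_force: 38.9
```

```bash
python3 - <<'E'
from h import *
state(); p,q=cur(); g=p-q.apply([0,0,.019]); n=np.array([np.cos(-.055),np.sin(-.055),0])
d=g-np.array([.6823,-.0052,.065]); print('angle',np.arctan2(d[2],-d@n)-.21,np.hypot(d[2],d@n))
E
```

```text
t 11.275 p [ 0.7002 -0.0054  0.1706] y [ 0.999 -0.049  0.001] z [ 0.001 -0.001 -1.   ] F [ 0.7 -1.3  2.4] w 0.0099 g 38.9
angle 1.5034697754447819 0.12586981894725421
```

>>> {"method": "apply_moves", "body": {
  "rows": [
    [0,0,0,0,0,0],
    [0,0,0,0,0,0],
    [0,0,-0.15,0,0,0],
    [0,0,-0.35,0,0,0],
    [0,-0.2,-0.45,0,0,0]
  ],
  "claw": 1
}}

```text
clock: 11.9
tcp_pos: [0.652, -0.0016, 0.2853]
orientation: [2.271, 2.165, 0.005]
contact_force: [-0.4, 0.7, 0.6]
grip_width: 0.0857
gripper_force: 0.0
```

>>> {"method": "apply_moves", "body": {
  "rows": [
    [0,-0.2,0,0,0,-0.1],
    [0,-0.4,0,0,0,-0.2],
    [0,-0.6,0,0,0,-0.3],
    [0,-0.7,0,0,0,-0.4],
    [0,-0.72,0,0,0,-0.5]
  ]
}}

```text
clock: 12.52
tcp_pos: [0.4679, 0.007, 0.283]
orientation: [-1.263, -2.876, -0.002]
contact_force: [1.2, -0.0, -0.2]
grip_width: 0.0853
gripper_force: 0.0
```

```bash
cat >> h.py <<'E'
def tray(name=None):
    p=snap('scene',name);o=r.outline_of(p,'tray')[0];m=o['pixels'].astype('uint8')
    c=max(cv2.findContours(m,0,2)[0],key=cv2.contourArea)[:,0,:]
    # rim outline taken at z=.008 (mean), rectangle fit in world
    w=np.array([px2z(p,u,.010)[:2] for u in c]);b=cv2.minAreaRect((w*1000).astype('float32'))
    (cx,cy),(a,h),th=b
    if a<h: a,h=h,a; th+=90
    th=(th+90)%180-90
    print('tray conf',round(o['conf'],2),'c',round(cx/1000,4),round(cy/1000,4),'size',round(a),round(h),'yaw',round(np.radians(th),3))
    return cx/1000,cy/1000,np.radians(th)
F=(.577,.001,-.055)
def fx(X): c,s=np.cos(F[2]),np.sin(F[2]);return np.array([F[0]+c*X[0]-s*X[1],F[1]+s*X[0]+c*X[1],X[2]+.003])
E
python3 - <<'E'
from h import *
state(); tray('s2')
rel(fx([-.02,0,.16]),down(np.pi/2+F[2]))
E
```

```text
t 12.525 p [0.4679 0.007  0.283 ] y [0.736 0.677 0.001] z [ 0.     0.001 -1.   ] F [ 1.2 -0.  -0.2] w 0.0853 g 0.0
tray conf 0.62 c 0.524 -0.3153 size 252 207 yaw -0.196
move [-0.252, 0.247, 0.48, 0.001, 0.0, -0.495] rows>= 4.16
```

View pics/s2.png

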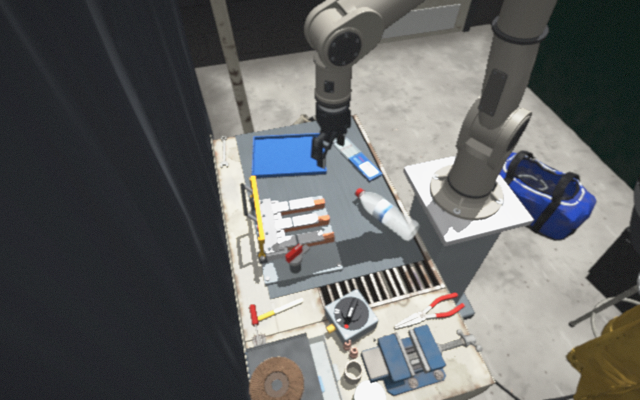

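>>> {"method": "apply_moves", "body": {
  "rows": [
    [0,0.05,0.05,0,0,-0.11],
    [0,0.0,0.1,0,0,-0.22],
    [0,0.0,0.1,0,0,-0.33],
    [0,0,0.1,0,0,-0.44],
    [0,0,0.1,0,0,-0.495]
  ],
  "claw": 0.6
}}

```text
clock: 13.25
tcp_pos: [0.4701, 0.0067, 0.2577]
orientation: [0.088, 3.14, -0.0]
contact_force: [-1.2, -0.7, 0.8]
grip_width: 0.0513
gripper_force: 0.0
```

```bash
python3 - <<'E'
from h import *
state(); p=snap('wrist')
i=cv2.convertScaleAbs(p['pixels'][:,:,::-1],alpha=1.3); cv2.imwrite('pics/w5.png',cv2.resize(i[60:385,120:440],None,fx=1.8,fy=1.8))
for y in (-.064,0,.064):
  for x in (-.107,-.068,.02): 
    X=[x,y,.048 if x>-.1 else .04]; u=proj(p,fx(X)); print(X,((u-[120,60])*1.8).round())
q=snap('scene')
for u in [(252,137),(322,134),(327,172),(254,177)]: print(px2z(q,u,.016).round(3))
s=snap('side')
d=r.outline_of(s,'tray')[0];c=max(cv2.findContours(d['pixels'].astype('uint8'),0,2)[0],key=cv2.contourArea)
b=cv2.minAreaRect(np.array([px2z(s,u[0],.012)[:2]*1000 for u in c],'float32'));print(b)
E
```

```text
t 13.25 p [0.4701 0.0067 0.2577] y [ 0.056  0.998 -0.   ] z [ 0. -0. -1.] F [-1.2 -0.7  0.8] w 0.0513 g 0.0
[-0.107, -0.064, 0.04] [266. 199.]
[-0.068, -0.064, 0.048] [267. 257.]
[0.02, -0.064, 0.048] [273. 370.]
[-0.107, 0, 0.04] [359. 199.]
[-0.068, 0, 0.048] [359. 257.]
[0.02, 0, 0.048] [359. 370.]
[-0.107, 0.064, 0.04] [451. 199.]
[-0.068, 0.064, 0.048] [450. 257.]
[0.02, 0.064, 0.048] [445. 369.]
[ 0.629 -0.428  0.016]
[ 0.38  -0.376  0.016]
[ 0.415 -0.19   0.016]
[ 0.655 -0.233  0.016]
((524.3541259765625, -312.5559997558594), (205.2127685546875, 259.1843566894531), 78.6964340209961)
```

View pics/w5.png

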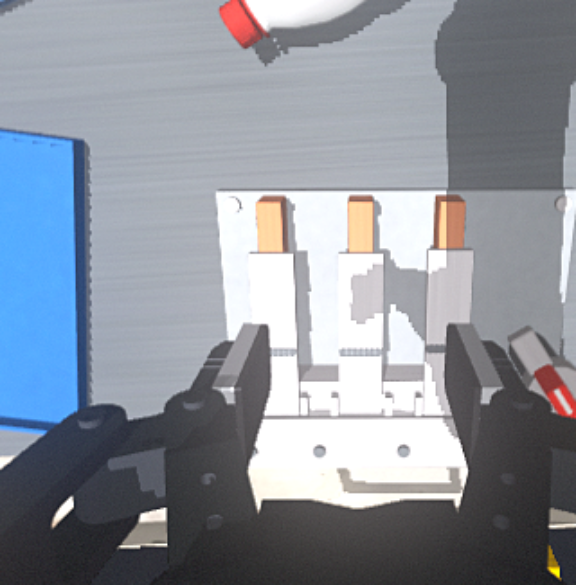

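```bash
python3 - <<'E'
from h import *
Q=down(np.pi/2+F[2])
P=fx([-.02,-.063,0]);P[2]=.041;A=P+[0,0,.05]; rel(A,Q); rel(P,Q)
E
```

```text
move [-0.35, -0.249, 0.667, -0.0, -0.0, -0.003] rows>= 3.17
move [-0.35, -0.249, 0.867, -0.0, -0.0, -0.003] rows>= 3.87
```

>>> {"method": "apply_moves", "body": {
  "rows": [
    [-0.18,-0.125,0.15,0,0,0],
    [-0.35,-0.249,0.3,0,0,0],
    [-0.35,-0.249,0.5,0,0,0],
    [-0.35,-0.249,0.667,0,0,0],
    [-0.35,-0.249,0.667,0,0,0]
  ]
}}

```text
clock: 14.08
tcp_pos: [0.5511, -0.0604, 0.0883]
orientation: [-0.092, -3.133, 0.001]
contact_force: [-0.3, 0.4, 0.6]
grip_width: 0.0512
gripper_force: 0.0
```

```bash
python3 - <<'E'
from h import *
state(); Q=down(np.pi/2+F[2])
P=fx([-.02,-.063,0]);P[2]=.041; rel(P,Q)
p=snap('wrist','w6')
for y in (-.080,-.048): print(proj(p,fx([-.068,y,.048])).round())
E
```

```text
t 14.075 p [ 0.5511 -0.0604  0.0883] y [ 0.058  0.998 -0.001] z [-0.007 -0.    -1.   ] F [-0.3  0.4  0.6] w 0.0512 g 0.0
move [-0.011, -0.001, 0.189, -0.001, -0.004, -0.002] rows>= 0.76
[291. 155.]
[343. 154.]
```

View pics/w6.png

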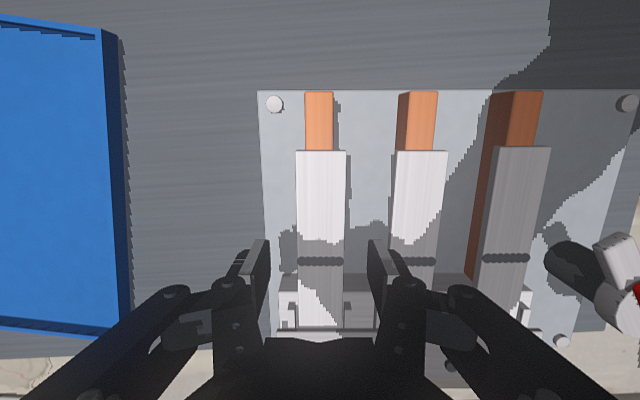

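>>> {"method": "apply_moves", "body": {
  "rows": [
    [-0.005,0.01,0.1,0,0,0],
    [-0.005,0.01,0.19,0,0,0],
    [-0.005,0.01,0.19,0,0,0]
  ]
}}

```text
clock: 14.5
tcp_pos: [0.5555, -0.0578, 0.0446]
orientation: [0.089, 3.14, 0.0]
contact_force: [0.5, -0.3, 0.1]
grip_width: 0.051
gripper_force: 0.0
```

>>> {"method": "apply_moves", "body": {
  "rows": [
    [0,0,0,0,0,0],
    [0,0,0,0,0,0],
    [0,0,0,0,0,0],
    [0,0,0,0,0,0]
  ],
  "claw": 0,
  "newtons": 50
}}

```text
clock: 15.0
tcp_pos: [0.5566, -0.0581, 0.046]
orientation: [0.089, 3.137, 0.001]
contact_force: [-1.2, 1.1, 6.0]
grip_width: 0.0301
gripper_force: 49.1
```

```bash
sed -i 's/^F=.*/F=(.5745,.0035,-.055)/' h.py; python3 - <<'E'
from h import *
state()
E
```

```text
t 15.0 p [ 0.5566 -0.0581  0.046 ] y [0.057 0.998 0.001] z [ 0.004  0.    -1.   ] F [-1.2  1.1  6. ] w 0.0301 g 49.1
```

>>> {"method": "apply_moves", "body": {
  "rows": [
    [0,0,0,0,0,0],
    [0,0,0,0,0,0],
    [0,0,0.02,0,0,0],
    [0,0,0.02,0,0,0]
  ],
  "claw": 0.55
}}

```text
clock: 15.5
tcp_pos: [0.5545, -0.058, 0.0381]
orientation: [-0.088, -3.139, 0.0]
contact_force: [-0.1, -0.4, -0.6]
grip_width: 0.0466
gripper_force: 0.0
```

>>> {"method": "apply_moves", "body": {
  "rows": [
    [0,0,0,0,0,0],
    [0,0,0,0,0,0],
    [0,0,0,0,0,0],
    [0,0,0,0,0,0]
  ],
  "claw": 0,
  "newtons": 50
}}

```text
clock: 16.0
tcp_pos: [0.555, -0.0581, 0.0387]
orientation: [0.088, 3.14, -0.0]
contact_force: [-0.8, -0.2, 1.2]
grip_width: 0.0305
gripper_force: 49.7
```

```bash
python3 - <<'E'
from h import *
state(); p,q=cur(); rel(p-.08*np.array([np.cos(F[2]),np.sin(F[2]),0])+[0,0,.0],down(np.pi/2+F[2]))
E
```

```text
t 16.0 p [ 0.555  -0.0581  0.0387] y [ 0.056  0.998 -0.   ] z [ 0. -0. -1.] F [-0.8 -0.2  1.2] w 0.0305 g 49.7
move [0.32, -0.0, -0.0, -0.0, 0.0, -0.001] rows>= 1.28
```

>>> {"method": "apply_moves", "body": {
  "rows": [
    [0.08,0,0,0,0,0],
    [0.16,0,0,0,0,0],
    [0.24,0,0,0,0,0],
    [0.32,0,0,0,0,0],
    [0.32,0,0,0,0,0]
  ]
}}

```text
clock: 16.62
tcp_pos: [0.4739, -0.0534, 0.0387]
orientation: [-0.088, -3.139, -0.001]
contact_force: [0.5, 0.3, -1.2]
grip_width: 0.0304
gripper_force: 49.6
```

>>> {"method": "apply_moves", "body": {
  "rows": [
    [0,0,-0.12,0,0,0],
    [0,0,-0.24,0,0,0],
    [0,0,-0.36,0,0,0],
    [0,0,-0.36,0,0,0]
  ]
}}

```text
clock: 17.12
tcp_pos: [0.4771, -0.0535, 0.1303]
orientation: [0.088, 3.136, 0.001]
contact_force: [0.6, 1.0, -1.4]
grip_width: 0.0305
gripper_force: 50.0
```

```bash
cat >> h.py <<'E'
def place(T,k,z,off=.027):
    # TCP pose so that coupon centre is at tray x=k; coupon centre is 'off' ahead of grasp (tool -x direction)
    phi=T[2]; Q=down(phi); ux=Q.as_matrix()[:,0]
    c=np.array([T[0]+k*np.cos(phi),T[1]+k*np.sin(phi),z])
    return c+ux*off,Q
E
python3 - <<'E'
from h import *
state(); p=snap('wrist','w7'); T=(.523,-.311,-.195); s=snap('side')
d=r.outline_of(s,'tray')[0];c=max(cv2.findContours(d['pixels'].astype('uint8'),0,2)[0],key=cv2.contourArea)
print(cv2.minAreaRect(np.array([px2z(s,u[0],.012)[:2]*1000 for u in c],'float32')))
P,Q=place(T,.064,.09); print(P,Q.as_matrix()[:,0]); rel(P,Q)
E
```

```text
t 17.125 p [ 0.4771 -0.0535  0.1303] y [0.056 0.998 0.001] z [ 0.004  0.    -1.   ] F [ 0.6  1.  -1.4] w 0.0305 g 50.0
((523.745849609375, -312.29876708984375), (204.4796142578125, 259.9713439941406), 78.8175048828125)
[ 0.59101875 -0.29691277  0.09      ] [0.19376653 0.98104767 0.        ]
move [-0.52, -0.947, 0.15, -0.001, -0.001, 1.089] rows>= 9.16
```

View pics/w7.png

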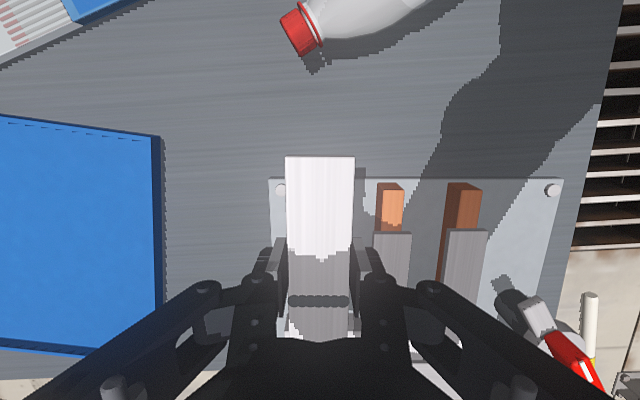

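>>> {"method": "apply_moves", "body": {
  "rows": [
    [0,-0.2,0,0,0,0.05],
    [0,-0.4,0,0,0,0.16],
    [-0.1,-0.6,0,0,0,0.27],
    [-0.25,-0.8,0,0,0,0.39],
    [-0.4,-0.92,0,0,0,0.5]
  ]
}}

```text
clock: 17.9
tcp_pos: [0.5615, -0.2919, 0.1271]
orientation: [-1.295, -2.86, 0.002]
contact_force: [1.0, 0.7, -1.1]
grip_width: 0.0305
gripper_force: 50.0
```

```bash
python3 - <<'E'
from h import *
state(); T=(.523,-.311,-.195)
P,Q=place(T,.064,.06,.024);rel(P,Q)
E
```

```text
t 17.9 p [ 0.5615 -0.2919  0.1271] y [ 0.752  0.66  -0.002] z [-0.002 -0.001 -1.   ] F [ 1.   0.7 -1.1] w 0.0305 g 50.0
move [-0.101, 0.067, 0.268, -0.002, 0.0, 0.583] rows>= 4.9
```

>>> {"method": "apply_moves", "body": {
  "rows": [
    [-0.02,0.01,0,0,0,0.117],
    [-0.05,0.03,0,0,0,0.234],
    [-0.08,0.05,0.05,0,0,0.35],
    [-0.1,0.067,0.1,0,0,0.467],
    [-0.1,0.067,0.2,0,0,0.583]
  ]
}}

```text
clock: 18.52
tcp_pos: [0.5916, -0.2962, 0.0769]
orientation: [-2.424, -1.998, 0.001]
contact_force: [-0.1, 0.0, -1.1]
grip_width: 0.0303
gripper_force: 50.0
```

```bash
python3 - <<'E'
from h import *
state(); T=(.523,-.311,-.195); p=snap('wrist','w8')
P,Q=place(T,.064,.005,.024);rel(P,Q); q=snap('scene','s3')
E
```

```text
t 18.525 p [ 0.5916 -0.2962  0.0769] y [ 0.982 -0.191 -0.001] z [-0.001 -0.    -1.   ] F [-0.1  0.  -1.1] w 0.0303 g 50.0
move [-0.02, 0.011, 0.271, -0.004, -0.0, -0.002] rows>= 1.09
```

View pics/w8.png

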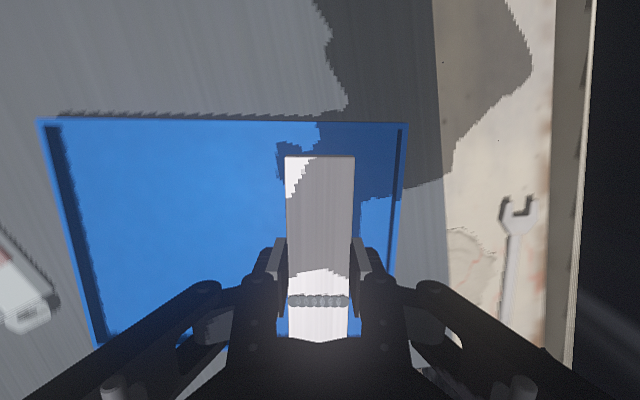

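```bash
python3 - <<'E'
from h import *
p=snap('wrist')
a,b=px2z(p,(40,120),.016),px2z(p,(407,122),.016);print(a,b,np.arctan2(*(b-a)[1::-1]),np.linalg.norm(b-a))
th=np.arctan2(*(b-a)[1::-1]);m=(a+b)/2; print('centre',m[:2]+.095*np.array([np.sin(th),-np.cos(th)]))
E
```

```text
[ 0.42069802 -0.19435644  0.016     ] [ 0.66061017 -0.24101924  0.016     ] -0.192101069374144 0.24440796818911303
centre [ 0.52251653 -0.31094034]
```

>>> {"method": "apply_moves", "body": {
  "rows": [
    [-0.02,0.01,0.1,0,0,0],
    [-0.02,0.01,0.2,0,0,0],
    [-0.02,0.01,0.25,0,0,0],
    [-0.02,0.01,0.27,0,0,0],
    [-0.02,0.01,0.27,0,0,0]
  ]
}}

```text
clock: 19.3
tcp_pos: [0.5927, -0.3018, 0.0111]
orientation: [2.419, 2.005, -0.0]
contact_force: [-0.0, -0.5, -2.0]
grip_width: 0.0305
gripper_force: 50.0
```

>>> {"method": "apply_moves", "body": {
  "rows": [
    [0,0,0.012,0,0,0],
    [0,0,0.024,0,0,0],
    [0,0,0.024,0,0,0]
  ]
}}

```text
clock: 19.68
tcp_pos: [0.5932, -0.3018, 0.0068]
orientation: [2.418, 2.005, 0.002]
contact_force: [-1.8, 2.5, 10.2]
grip_width: 0.0306
gripper_force: 55.8
```

>>> {"method": "apply_moves", "body": {
  "rows": [
    [0,0,-0.01,0,0,0],
    [0,0,-0.01,0,0,0],
    [0,0,-0.01,0,0,0],
    [0,0,-0.2,0,0,0],
    [0,0,-0.4,0,0,0]
  ],
  "claw": 0.55
}}

```text
clock: 20.3
tcp_pos: [0.5921, -0.3014, 0.1055]
orientation: [-2.418, -2.004, 0.002]
contact_force: [0.2, -0.5, -0.3]
grip_width: 0.0465
gripper_force: 0.0
```

```bash
python3 - <<'E'
from h import *
state(); p=snap('wrist')
Q=down(np.pi/2+F[2]);P=fx([-.02,0,0]);P[2]=.13; rel(P,Q)
for d in r.landmark_of(p,'coupon_1')[:2]: print(d['conf'],d['point'],px2z(p,d['point'],.005))
P,_=place((.5225,-.311,-.192),.064,0,0);print(P)
E
```

```text
t 20.3 p [ 0.5921 -0.3014  0.1055] y [ 0.983 -0.186 -0.002] z [-0.002  0.    -1.   ] F [ 0.2 -0.5 -0.3] w 0.0465 g 0.0
move [1.183, -0.389, -0.075, 0.002, 0.005, -1.084] rows>= 9.12
0.93 [320.1, 223.7] [ 0.5914078  -0.32500217  0.005     ]
[ 0.58532397 -0.32321264  0.        ]
```

>>> {"method": "apply_moves", "body": {
  "rows": [
    [0.1,-0.1,-0.05,0,0,-0.1],
    [0.3,-0.2,-0.1,0,0,-0.21],
    [0.5,-0.3,-0.12,0,0,-0.32],
    [0.7,-0.39,-0.12,0,0,-0.43],
    [0.9,-0.39,-0.1,0,0,-0.54]
  ]
}}

```text
clock: 21.02
tcp_pos: [0.537, -0.0608, 0.13]
orientation: [-1.372, -2.825, -0.001]
contact_force: [1.3, 0.0, -1.0]
grip_width: 0.0473
gripper_force: 0.0
```

```bash
python3 - <<'E'
from h import *
state(); Q=down(np.pi/2+F[2]);P=fx([-.02,0,0]);P[2]=.09; rel(P,Q)
E
```

```text
t 21.025 p [ 0.537  -0.0608  0.13  ] y [0.786 0.618 0.   ] z [-0.001  0.001 -1.   ] F [ 1.3  0.  -1. ] w 0.0473 g 0.0
move [0.162, 0.217, 0.16, 0.0, -0.001, -0.54] rows>= 4.55
```

>>> {"method": "apply_moves", "body": {
  "rows": [
    [0.03,0.04,0,0,0,-0.11],
    [0.06,0.1,0,0,0,-0.22],
    [0.1,0.16,0,0,0,-0.33],
    [0.162,0.217,0.05,0,0,-0.44],
    [0.162,0.217,0.16,0,0,-0.54]
  ]
}}

```text
clock: 21.65
tcp_pos: [0.5576, 0.0053, 0.0901]
orientation: [0.082, 3.138, 0.003]
contact_force: [0.6, -0.2, -0.6]
grip_width: 0.0473
gripper_force: 0.0
```

```bash
cat >> h.py <<'E'
def lane(y):
    Q=down(np.pi/2+F[2]);P=fx([-.02,y,0]);P[2]=.039; return P,Q
def edges(y):
    # coupon edges seen by wrist cam at fixture x=-.045, coupon top; bright runs in the row
    p=snap('wrist');a=proj(p,fx([-.045,y,.048]));g=cv2.cvtColor(p['pixels'],cv2.COLOR_RGB2GRAY).astype(int)
    o=r.outline_of(p,'coupon_1')
    for d in o[:3]:
        row=d['pixels'][int(a[1])]; i=np.flatnonzero(row)
        if len(i): print('pred',a.round(),'edges',i.min(),i.max(),px2z(p,[(i.min()+i.max())/2,a[1]],.051).round(4),'want',fx([-.045,y,.048]).round(4))
E
python3 - <<'E'
from h import *
state(); rel(*lane(0)); edges(0)
E
```

```text
t 21.65 p [0.5576 0.0053 0.0901] y [0.052 0.999 0.002] z [ 0.002  0.002 -1.   ] F [ 0.6 -0.2 -0.6] w 0.0473 g 0.0
move [0.013, -0.004, 0.204, 0.001, 0.001, 0.002] rows>= 0.82
pred [318. 181.] edges 291 340 [0.5295 0.0043 0.051 ] want [0.5296 0.006  0.051 ]
pred [318. 181.] edges 387 438 [0.5327 0.0661 0.051 ] want [0.5296 0.006  0.051 ]
```

>>> {"method": "apply_moves", "body": {
  "rows": [
    [0.013,-0.01,0.1,0,0,0],
    [0.013,-0.01,0.18,0,0,0],
    [0.013,-0.01,0.204,0,0,0],
    [0.013,-0.01,0.204,0,0,0]
  ]
}}

```text
clock: 22.25
tcp_pos: [0.5533, 0.0002, 0.0394]
orientation: [-0.099, -3.14, 0.0]
contact_force: [-0.5, -0.6, 0.9]
grip_width: 0.0469
gripper_force: 0.0
```

>>> {"method": "apply_moves", "body": {
  "rows": [
    [0,0,0,0,0,0],
    [0,0,0,0,0,0],
    [0,0,0,0,0,0],
    [0,0,0,0,0,0]
  ],
  "claw": 0,
  "newtons": 50
}}

```text
clock: 22.75
tcp_pos: [0.5539, 0.0009, 0.0403]
orientation: [0.095, 3.138, 0.001]
contact_force: [-0.6, 0.7, 6.0]
grip_width: 0.0301
gripper_force: 50.0
```

>>> {"method": "apply_moves", "body": {
  "rows": [
    [0.08,0,0,0,0,0],
    [0.16,0,0,0,0,0],
    [0.24,0,0,0,0,0],
    [0.32,0,0,0,0,0],
    [0.32,0,0,0,0,0]
  ]
}}

```text
clock: 23.38
tcp_pos: [0.4724, 0.0055, 0.0402]
orientation: [-0.097, -3.14, -0.002]
contact_force: [-5.6, -0.4, 13.8]
grip_width: 0.0306
gripper_force: 51.1
```

>>> {"method": "apply_moves", "body": {
  "rows": [
    [0,0,-0.12,0,0,0],
    [0,0,-0.24,0,0,0],
    [0,0,-0.36,0,0,0],
    [0,0,-0.36,0,0,0]
  ]
}}

```text
clock: 23.88
tcp_pos: [0.4749, 0.0056, 0.1312]
orientation: [0.096, 3.136, 0.003]
contact_force: [0.4, 0.2, -1.3]
grip_width: 0.0304
gripper_force: 49.9
```

```bash
cat >> h.py <<'E'
def tside():
    s=snap('side');d=r.outline_of(s,'tray')[0];c=max(cv2.findContours(d['pixels'].astype('uint8'),0,2)[0],key=cv2.contourArea)
    print('tray side (ref 524,-312.4,78.7)',cv2.minAreaRect(np.array([px2z(s,u[0],.012)[:2]*1000 for u in c],'float32')))
T=(.5225,-.311,-.192)
E
python3 - <<'E'
from h import *
state(); tside()
P,Q=place(T,.0,.09,.023);rel(P,Q)
E
```

```text
t 23.875 p [0.4749 0.0056 0.1312] y [0.061 0.998 0.002] z [ 0.005  0.001 -1.   ] F [ 0.4  0.2 -1.3] w 0.0304 g 49.9
tray side (ref 524,-312.4,78.7) ((524.5452270507812, -310.9723815917969), (207.3048553466797, 259.3755798339844), 78.40621185302734)
move [-0.287, -1.161, 0.155, 0.0, -0.0, 1.083] rows>= 9.11
```

>>> {"method": "apply_moves", "body": {
  "rows": [
    [0,-0.22,0,0,0,0.08],
    [0,-0.44,0,0,0,0.19],
    [0,-0.66,0,0,0,0.3],
    [-0.1,-0.85,0,0,0,0.41],
    [-0.25,-1.0,0,0,0,0.52]
  ]
}}

```text
clock: 24.6
tcp_pos: [0.519, -0.2501, 0.1277]
orientation: [-1.346, -2.836, 0.001]
contact_force: [0.4, -0.5, -0.3]
grip_width: 0.0305
gripper_force: 50.0
```

```bash
python3 - <<'E'
from h import *
state(); P,Q=place(T,.0,.06,.023);rel(P,Q)
E
```

```text
t 24.6 p [ 0.519  -0.2501  0.1277] y [ 0.775  0.632 -0.002] z [-0.003  0.001 -1.   ] F [ 0.4 -0.5 -0.3] w 0.0305 g 50.0
move [-0.139, -0.072, 0.271, -0.002, -0.001, 0.558] rows>= 4.69
```

>>> {"method": "apply_moves", "body": {
  "rows": [
    [-0.03,-0.02,0,0,0,0.112],
    [-0.06,-0.04,0,0,0,0.224],
    [-0.1,-0.06,0.05,0,0,0.336],
    [-0.139,-0.072,0.1,0,0,0.448],
    [-0.139,-0.072,0.2,0,0,0.558]
  ]
}}

```text
clock: 25.22
tcp_pos: [0.5286, -0.2872, 0.0777]
orientation: [2.422, 2.0, -0.002]
contact_force: [0.3, -0.0, -1.5]
grip_width: 0.0302
gripper_force: 50.0
```

```bash
python3 - <<'E'
from h import *
state(); P,Q=place(T,.0,.007,.023);rel(P,Q);snap('wrist','w9'); tray()
E
```

```text
t 25.225 p [ 0.5286 -0.2872  0.0777] y [ 0.982 -0.189 -0.   ] z [-0.001 -0.001 -1.   ] F [ 0.3 -0.  -1.5] w 0.0302 g 50.0
move [-0.006, -0.006, 0.283, -0.0, 0.001, 0.001] rows>= 1.13
tray conf 0.83 c 0.5225 -0.3126 size 252 204 yaw -0.211
```

View pics/w9.png

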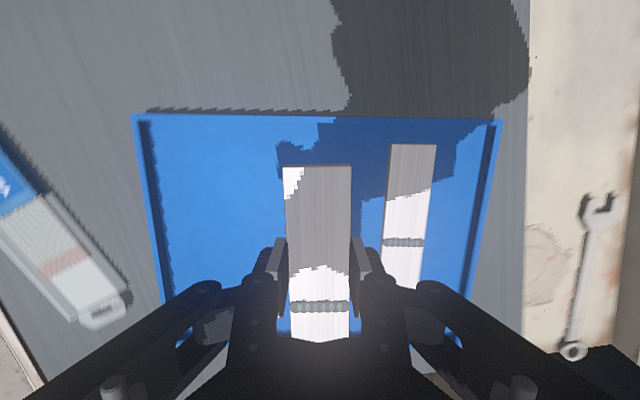

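Coupon 1 lies flat on the tray's right side; coupon 2 is over the middle, aligned. Lower it.

>>> {"method": "apply_moves", "body": {
  "rows": [
    [-0.006,-0.006,0.1,0,0,0],
    [-0.006,-0.006,0.2,0,0,0],
    [-0.006,-0.006,0.26,0,0,0],
    [-0.006,-0.006,0.29,0,0,0],
    [-0.006,-0.006,0.29,0,0,0]
  ]
}}

```text
clock: 26.0
tcp_pos: [0.5274, -0.2879, 0.0073]
orientation: [2.414, 2.009, 0.001]
contact_force: [0.7, 0.1, -0.7]
grip_width: 0.0306
gripper_force: 50.0
```

>>> {"method": "apply_moves", "body": {
  "rows": [
    [0,0,0.005,0,0,0],
    [0,0,0.005,0,0,0],
    [0,0,0.005,0,0,0]
  ],
  "claw": 0.55
}}

```text
clock: 26.38
tcp_pos: [0.5273, -0.2874, 0.0056]
orientation: [2.415, 2.009, 0.0]
contact_force: [0.3, -0.4, 0.8]
grip_width: 0.047
gripper_force: 0.0
```

>>> {"method": "apply_moves", "body": {
  "rows": [
    [0,0,-0.2,0,0,0],
    [0.1,0,-0.4,0,0,-0.1],
    [0.3,-0.1,-0.5,0,0,-0.21],
    [0.5,-0.1,-0.5,0,0,-0.32],
    [0.72,-0.2,-0.5,0,0,-0.43]
  ]
}}

```text
clock: 27.0
tcp_pos: [0.5123, -0.0999, 0.1313]
orientation: [1.604, 2.698, 0.002]
contact_force: [0.9, 1.3, 0.4]
grip_width: 0.047
gripper_force: 0.0
```

```bash
python3 - <<'E'
from h import *
state(); P,Q=lane(.064); P[2]=.09; rel(P,Q)
E
```

```text
t 27.0 p [ 0.5123 -0.0999  0.1313] y [0.879 0.478 0.003] z [ 0.003 -0.001 -1.   ] F [0.9 1.3 0.4] w 0.047 g 0.0
move [0.505, 0.482, 0.165, 0.001, 0.002, -0.648] rows>= 5.45
```

>>> {"method": "apply_moves", "body": {
  "rows": [
    [0.1,0.1,0,0,0,-0.115],
    [0.2,0.2,0,0,0,-0.23],
    [0.3,0.3,0,0,0,-0.345],
    [0.4,0.4,0,0,0,-0.46],
    [0.505,0.482,0,0,0,-0.57]
  ]
}}

```text
clock: 27.62
tcp_pos: [0.5577, 0.0681, 0.1306]
orientation: [0.279, 3.129, 0.0]
contact_force: [0.2, 0.1, -0.2]
grip_width: 0.047
gripper_force: 0.0
```

>>> {"method": "apply_moves", "body": {
  "rows": [
    [0,0,0.05,0,0,-0.078],
    [0,0,0.165,0,0,-0.078],
    [0,0,0.165,0,0,-0.078]
  ]
}}

```text
clock: 28.0
tcp_pos: [0.5557, 0.0665, 0.0877]
orientation: [-0.096, -3.136, 0.002]
contact_force: [-0.8, -0.2, -0.1]
grip_width: 0.0467
gripper_force: 0.0
```

```bash
python3 - <<'E'
from h import *
state(); rel(*lane(.064)); edges(.064); tside()
E
```

```text
t 28.0 p [0.5557 0.0665 0.0877] y [ 0.061  0.998 -0.001] z [-0.004 -0.001 -1.   ] F [-0.8 -0.2 -0.1] w 0.0467 g 0.0
move [-0.01, 0.009, 0.195, -0.001, -0.002, -0.004] rows>= 0.78
pred [322. 191.] edges 295 343 [0.533  0.0677 0.051 ] want [0.5331 0.0699 0.051 ]
tray side (ref 524,-312.4,78.7) ((524.2824096679688, -312.4338684082031), (206.64219665527344, 259.8550109863281), 78.60807037353516)
```

>>> {"method": "apply_moves", "body": {
  "rows": [
    [-0.005,0.003,0.1,0,0,0],
    [-0.005,0.003,0.18,0,0,0],
    [-0.005,0.003,0.2,0,0,0],
    [-0.005,0.003,0.2,0,0,0]
  ]
}}

```text
clock: 28.7
tcp_pos: [0.5588, 0.0673, 0.0397]
orientation: [0.096, 3.14, -0.0]
contact_force: [0.3, -1.3, -0.6]
grip_width: 0.0471
gripper_force: 0.5
```

>>> {"method": "apply_moves", "body": {
  "rows": [
    [0,0,0,0,0,0],
    [0,0,0,0,0,0],
    [0,0,0,0,0,0],
    [0,0,0,0,0,0]
  ],
  "claw": 0,
  "newtons": 50
}}

```text
clock: 29.2
tcp_pos: [0.5594, 0.0678, 0.0403]
orientation: [0.096, 3.138, 0.001]
contact_force: [-1.4, -0.5, 5.6]
grip_width: 0.0303
gripper_force: 50.0
```

>>> {"method": "apply_moves", "body": {
  "rows": [
    [0.08,0,0,0,0,0],
    [0.16,0,0,0,0,0],
    [0.24,0,0,0,0,0],
    [0.32,0,0,0,0,0],
    [0.32,0,0,0,0,0]
  ]
}}

```text
clock: 29.82
tcp_pos: [0.4781, 0.073, 0.0402]
orientation: [0.095, 3.14, 0.002]
contact_force: [-5.9, 0.4, 12.5]
grip_width: 0.0305
gripper_force: 51.3
```

>>> {"method": "apply_moves", "body": {
  "rows": [
    [0,0,-0.12,0,0,0],
    [0,0,-0.24,0,0,0],
    [0,0,-0.36,0,0,0],
    [0,0,-0.36,0,0,0]
  ]
}}

```text
clock: 30.32
tcp_pos: [0.4802, 0.073, 0.1311]
orientation: [0.095, 3.136, 0.004]
contact_force: [-0.4, 0.4, -2.2]
grip_width: 0.0306
gripper_force: 50.3
```

```bash
python3 - <<'E'
from h import *
state(); tside()
P,Q=place(T,-.064,.09,.02);rel(P,Q)
E
```

```text
t 30.325 p [0.4802 0.073  0.1311] y [0.061 0.998 0.002] z [ 0.004  0.002 -1.   ] F [-0.4  0.4 -2.2] w 0.0306 g 50.3
tray side (ref 524,-312.4,78.7) ((523.6284790039062, -311.900634765625), (206.31524658203125, 261.17303466796875), 78.39602661132812)
move [-0.025, -1.409, 0.155, 0.0, -0.0, 1.084] rows>= 9.12
```

>>> {"method": "apply_moves", "body": {
  "rows": [
    [0,-0.2,0,0,0,0.05],
    [0,-0.4,0,0,0,0.16],
    [0,-0.6,0,0,0,0.27],
    [0,-0.8,0,0,0,0.38],
    [0,-1.0,0,0,0,0.49]
  ]
}}

```text
clock: 31.05
tcp_pos: [0.4624, -0.1783, 0.1279]
orientation: [-1.274, -2.869, 0.001]
contact_force: [0.9, 0.4, -1.9]
grip_width: 0.0301
gripper_force: 50.3
```

```bash
python3 - <<'E'
from h import *
state(); P,Q=place(T,-.064,.075,.02);rel(P,Q)
E
```

```text
t 31.05 p [ 0.4624 -0.1783  0.1279] y [ 0.742  0.67  -0.001] z [-0.002  0.    -1.   ] F [ 0.9  0.4 -1.9] w 0.0301 g 50.3
move [-0.303, -0.267, 0.212, -0.001, -0.0, 0.59] rows>= 4.96
```

>>> {"method": "apply_moves", "body": {
  "rows": [
    [-0.06,-0.05,0,0,0,0.118],
    [-0.12,-0.11,0,0,0,0.236],
    [-0.2,-0.17,0.05,0,0,0.354],
    [-0.26,-0.23,0.1,0,0,0.472],
    [-0.303,-0.267,0.2,0,0,0.59]
  ]
}}

```text
clock: 31.68
tcp_pos: [0.4649, -0.2791, 0.0778]
orientation: [2.425, 1.997, -0.001]
contact_force: [0.4, 0.2, -2.0]
grip_width: 0.0304
gripper_force: 50.3
```

```bash
python3 - <<'E'
from h import *
state(); P,Q=place(T,-.064,.007,.02);rel(P,Q);p=snap('wrist','w10')
for d in r.landmark_of(p,'coupon_1')[:3]: print(d['conf'],d['point'],px2z(p,d['point'],.005))
for n,X in enumerate([[-.125,.095],[.125,.095]]):
  c,s=np.cos(T[2]),np.sin(T[2]);print('corner',proj(p,[T[0]+c*X[0]-s*X[1],T[1]+s*X[0]+c*X[1],.016]))
E
```

```text
t 31.675 p [ 0.4649 -0.2791  0.0778] y [ 0.981 -0.192 -0.   ] z [-0.001 -0.001 -1.   ] F [ 0.4  0.2 -2. ] w 0.0304 g 50.3
move [-0.001, -0.005, 0.283, -0.0, 0.0, -0.001] rows>= 1.13
0.75 [480.6, 232.7] [ 0.59028576 -0.32423456  0.005     ]
0.71 [395.3, 235.9] [ 0.52315967 -0.31389495  0.005     ]
0.61 [317.6, 291.9] [ 0.45216314 -0.35269983  0.005     ]
corner [221.40926494 108.13276175]
corner [595.63508095 107.65236673]
```

View pics/w10.png

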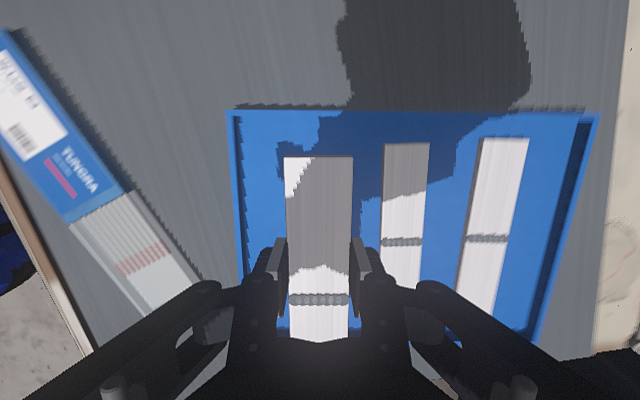

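>>> {"method": "apply_moves", "body": {
  "rows": [
    [0,-0.005,0.1,0,0,0],
    [0,-0.005,0.2,0,0,0],
    [0,-0.005,0.26,0,0,0],
    [0,-0.005,0.29,0,0,0],
    [0,-0.005,0.29,0,0,0]
  ]
}}

```text
clock: 32.4
tcp_pos: [0.4643, -0.278, 0.0071]
orientation: [2.418, 2.006, 0.001]
contact_force: [-0.0, 0.3, -1.8]
grip_width: 0.0303
gripper_force: 50.3
```

>>> {"method": "apply_moves", "body": {
  "rows": [
    [0,0,0.005,0,0,0],
    [0,0,0.005,0,0,0],
    [0,0,0.005,0,0,0]
  ],
  "claw": 0.55
}}

```text
clock: 32.78
tcp_pos: [0.4643, -0.2779, 0.0055]
orientation: [2.418, 2.005, 0.0]
contact_force: [-0.8, 0.5, 1.1]
grip_width: 0.0469
gripper_force: 0.0
```

>>> {"method": "apply_moves", "body": {
  "rows": [
    [0,0,-0.2,0,0,0],
    [0,0,-0.4,0,0,0],
    [0.1,0,-0.6,0,0,0],
    [0.2,0,-0.8,0,0,0],
    [0.3,0.2,-0.9,0,0,0]
  ]
}}

```text
clock: 33.4
tcp_pos: [0.526, -0.2131, 0.2333]
orientation: [2.421, 2.001, 0.005]
contact_force: [0.9, -0.5, 1.0]
grip_width: 0.0471
gripper_force: 0.0
```

```bash
python3 - <<'E'
from h import *
state(); print(np.round(r.get_obs()['joints'],2)); p=snap('wrist')
for d in r.landmark_of(p,'coupon_1')[:4]:
    X=px2z(p,d['point'],.005);v=X[:2]-T[:2];c,s=np.cos(T[2]),np.sin(T[2]); print(d['conf'],X.round(3),'tray',np.round([c*v[0]+s*v[1],-s*v[0]+c*v[1]],3))
tray()
s=snap('side'); d=r.outline_of(s,'clamp_bar') if 0 else r.landmark_of(s,'bar_grip'); print(d[:2],proj(s,[.701,-.006,.19]))
P=np.array([.701,-.006,.30]); rel(P,down(F[2]))
E
```

```text
t 33.4 p [ 0.526  -0.2131  0.2333] y [ 0.982 -0.188  0.002] z [ 0.003  0.002 -1.   ] F [ 0.9 -0.5  1. ] w 0.0471 g 0.0
[-0.53  0.49  1.1   1.86 -0.5   1.09  0.58]
0.89 [ 0.591 -0.332  0.005] tray [ 0.071 -0.007]
0.78 [ 0.458 -0.307  0.005] tray [-0.064 -0.009]
0.55 [ 0.524 -0.312  0.005] tray [ 0.001 -0.001]
tray conf 0.86 c 0.5217 -0.314 size 252 206 yaw -0.206
[{'point': [390.1, 157.9], 'conf': 0.91}] [386.93707013 155.00125621]
move [0.947, 0.533, -0.282, -0.001, -0.0, -0.084] rows>= 4.49
```

>>> {"method": "apply_moves", "body": {
  "rows": [
    [0.15,0.05,-0.15,0,0,0],
    [0.35,0.15,-0.28,0,0,-0.02],
    [0.55,0.28,-0.28,0,0,-0.04],
    [0.75,0.4,-0.28,0,0,-0.084],
    [0.947,0.533,-0.28,0,0,-0.084]
  ],
  "claw": 1
}}

```text
clock: 34.33
tcp_pos: [0.7021, -0.0053, 0.2998]
orientation: [-2.282, -2.158, 0.001]
contact_force: [0.9, 0.2, 0.6]
grip_width: 0.0857
gripper_force: 0.0
```

```bash
python3 - <<'E'
from h import *
state(); rel(np.array([.7002,-.0054,.1706]),down(-.049)); p=snap('wrist')
for d in r.landmark_of(p,'bar_grip')[:2]: print(d['conf'],px2z(p,d['point'],.19))
E
```

```text
t 34.325 p [ 0.7021 -0.0053  0.2998] y [ 0.998 -0.056 -0.001] z [-0.001  0.001 -1.   ] F [0.9 0.2 0.6] w 0.0857 g 0.0
move [-0.001, -0.007, 0.517, -0.001, -0.0, -0.004] rows>= 2.07
0.92 [ 0.7012389  -0.00562154  0.19      ]
```

>>> {"method": "apply_moves", "body": {
  "rows": [
    [0,-0.007,0.2,0,0,0],
    [0,-0.007,0.38,0,0,0],
    [0,-0.007,0.48,0,0,0],
    [0,-0.007,0.517,0,0,0],
    [0,-0.007,0.517,0,0,0]
  ]
}}

```text
clock: 35.05
tcp_pos: [0.6998, -0.0063, 0.171]
orientation: [-2.283, -2.158, 0.001]
contact_force: [0.6, -0.6, 0.1]
grip_width: 0.0854
gripper_force: 0.0
```

>>> {"method": "apply_moves", "body": {
  "rows": [
    [0,0,0,0,0,0],
    [0,0,0,0,0,0],
    [0,0,0,0,0,0],
    [0,0,0,0,0,0],
    [0,0,0,0,0,0]
  ],
  "claw": 0,
  "newtons": 40
}}

```text
clock: 35.67
tcp_pos: [0.7003, -0.0053, 0.1715]
orientation: [-2.281, -2.16, -0.001]
contact_force: [-1.0, 1.0, 3.4]
grip_width: 0.0105
gripper_force: 38.9
```

```bash
python3 - <<'E'
from h import *
state(); p,q=cur(); n=np.array([np.cos(-.055),np.sin(-.055),0]);a0=1.5
for a in [1.35,1.2,1.05,.9,.75,.6,.45,.3,.15,0,-.03]:
    b,c=.21+a,.21+a0; P=p+n*(.125*(np.cos(c)-np.cos(b)))+np.array([0,0,.125*(np.sin(b)-np.sin(c))])
    print(a,(q.inv().apply(P-p)/.25).round(3))
E
```

```text
t 35.675 p [ 0.7003 -0.0053  0.1715] y [ 0.999 -0.054  0.   ] z [ 0.  0. -1.] F [-1.   1.   3.4] w 0.0105 g 38.9
1.35 [ 0.    -0.075 -0.005]
1.2 [ 0.    -0.149  0.002]
1.05 [ 0.    -0.222  0.019]
0.9 [ 0.    -0.292  0.047]
0.75 [ 0.    -0.356  0.085]
0.6 [ 0.    -0.414  0.133]
0.45 [ 0.    -0.464  0.188]
0.3 [ 0.    -0.506  0.251]
0.15 [ 0.    -0.537  0.319]
0 [ 0.    -0.558  0.391]
-0.03 [ 0.    -0.561  0.406]
```

>>> {"method": "apply_moves", "body": {
  "rows": [
    [0,-0.075,-0.005,0,0,0],
    [0,-0.149,0.002,0,0,0],
    [0,-0.222,0.019,0,0,0],
    [0,-0.292,0.047,0,0,0],
    [0,-0.356,0.085,0,0,0]
  ]
}}

```text
clock: 36.3
tcp_pos: [0.6131, -0.0005, 0.1516]
orientation: [2.279, 2.158, 0.006]
contact_force: [5.8, -0.2, 0.2]
grip_width: 0.0102
gripper_force: 41.6
```

>>> {"method": "apply_moves", "body": {
  "rows": [
    [0,-0.058,0.048,0,0,0],
    [0,-0.108,0.103,0,0,0],
    [0,-0.15,0.166,0,0,0],
    [0,-0.181,0.234,0,0,0],
    [0,-0.2,0.29,0,0,0]
  ]
}}

```text
clock: 36.92
tcp_pos: [0.5612, 0.0024, 0.0771]
orientation: [-2.281, -2.16, -0.001]
contact_force: [-3.2, 1.6, 4.0]
grip_width: 0.011
gripper_force: 46.0
```

>>> {"method": "apply_moves", "body": {
  "rows": [
    [0,-0.003,0.016,0,0,0],
    [0,-0.003,0.025,0,0,0],
    [0,-0.003,0.025,0,0,0]
  ]
}}

```text
clock: 37.3
tcp_pos: [0.5596, 0.0025, 0.0707]
orientation: [-2.28, -2.159, 0.002]
contact_force: [-5.3, 0.9, 1.7]
grip_width: 0.0105
gripper_force: 46.0
```

>>> {"method": "apply_moves", "body": {
  "rows": [
    [0,0,0.012,0,0,0],
    [0,0,0.02,0,0,0],
    [0,0,0.02,0,0,0]
  ]
}}

```text
clock: 37.67
tcp_pos: [0.5591, 0.0025, 0.0678]
orientation: [-2.278, -2.156, 0.0]
contact_force: [-15.5, 3.7, 28.3]
grip_width: 0.0106
gripper_force: 49.1
```

>>> {"method": "apply_moves", "body": {
  "rows": [
    [0,0,-0.015,0,0,0],
    [0,0,-0.015,0,0,0],
    [0,0,-0.02,0,0,0],
    [0,0,-0.2,0,0,0],
    [0,0,-0.4,0,0,0]
  ],
  "claw": 1
}}

```text
clock: 38.3
tcp_pos: [0.5602, 0.0021, 0.1666]
orientation: [-2.281, -2.159, 0.003]
contact_force: [1.6, 1.3, 0.7]
grip_width: 0.0853
gripper_force: 0.0
```

>>> {"method": "apply_moves", "body": {
  "rows": [
    [0,-0.1,-0.1,0,0,-0.11],
    [0,-0.2,-0.2,0,0,-0.22],
    [0.1,-0.25,-0.3,0,0,-0.33],
    [0.2,-0.3,-0.3,0,0,-0.44],
    [0.3,-0.3,-0.3,0,0,-0.55]
  ]
}}

```text
clock: 38.92
tcp_pos: [0.4893, 0.0822, 0.2414]
orientation: [-1.159, -2.92, -0.002]
contact_force: [0.6, -0.4, 0.1]
grip_width: 0.0855
gripper_force: 0.0
```

```bash
python3 - <<'E'
from h import *
state(); p=snap('wrist'); s=snap('side')
for d in r.landmark_of(p,'bar_grip')[:1]: print('bar',d['conf'],px2z(p,d['point'],.091))
for d in r.landmark_of(p,'collar_grip')[:1]: print('col',d['conf'],px2z(p,d['point'],.1),d['point'])
for d in r.landmark_of(s,'bar_grip')[:1]: print('bar side',d['conf'],d['point'],'initially 348,197')
i=p['pixels'].astype(int); C=fx([.02,.135,.109]);u=proj(p,C).astype(int)
red=(i[...,0]>120)&(i[...,1]<70)&(i[...,2]<70); m=np.zeros_like(red);m[max(0,u[1]-50):u[1]+50,u[0]-50:u[0]+50]=1
n,l,st,ce=cv2.connectedComponentsWithStats((red&m).astype('uint8')); k=1+st[1:,4].argmax()
yx=np.argwhere(l==k); b=cv2.minAreaRect(yx[:,::-1].astype('float32')); bx=cv2.boxPoints(b); W=[px2z(p,v,.105) for v in bx]
print('pred',u,'red',st[k],ce[k]); print(np.round(W,3))
P=fx([.02,.135,0]); P[2]=.14; rel(P,down(np.pi/2+.266))
E
```

```text
t 38.925 p [0.4893 0.0822 0.2414] y [0.686 0.728 0.001] z [ 0.     0.001 -1.   ] F [ 0.6 -0.4  0.1] w 0.0855 g 0.0
bar 0.6 [0.55997842 0.00443569 0.091     ]
col 0.77 [0.60711719 0.1364372  0.1       ] [431.9, 230.2]
bar side 0.79 [342.2, 196.2] initially 348,197
pred [433 230] red [413 220  46  23 370] [440.21891892 231.52702703]
[[0.589 0.121 0.105]
 [0.582 0.131 0.105]
 [0.626 0.156 0.105]
 [0.634 0.146 0.105]]
move [-0.165, 0.475, 0.404, -0.0, 0.0, -0.656] rows>= 5.52
```

```bash
python3 - <<'E'
from h import *
rel([.6075,.137,.20],down(-1.07))
E
```

```text
move [-0.182, 0.489, 0.164, 0.0, 0.0, 1.194] rows>= 10.05
```

>>> {"method": "apply_moves", "body": {
  "rows": [
    [-0.02,0.05,0,0,0,0.118],
    [-0.05,0.12,0,0,0,0.236],
    [-0.08,0.2,0,0,0,0.354],
    [-0.1,0.28,0,0,0,0.472],
    [-0.13,0.35,0,0,0,0.59]
  ]
}}

```text
clock: 39.8
tcp_pos: [0.5746, 0.1212, 0.241]
orientation: [2.357, 2.076, -0.001]
contact_force: [0.2, 0.4, -1.2]
grip_width: 0.0854
gripper_force: 0.0
```

```bash
python3 - <<'E'
from h import *
state();rel([.6075,.137,.19],down(-1.07));print(np.round(r.get_obs()['joints'],2))
E
```

```text
t 39.8 p [0.5746 0.1212 0.241 ] y [ 0.992 -0.127  0.   ] z [ 0.    -0.001 -1.   ] F [ 0.2  0.4 -1.2] w 0.0854 g 0.0
move [0.08, 0.123, 0.204, 0.0, 0.001, 0.6] rows>= 5.05
[-1.11  0.55  1.13  1.81 -0.54  1.14  0.08]
```

>>> {"method": "apply_moves", "body": {
  "rows": [
    [0.02,0.02,0,0,0,0.118],
    [0.03,0.05,0,0,0,0.236],
    [0.05,0.08,0.05,0,0,0.354],
    [0.07,0.1,0.1,0,0,0.472],
    [0.08,0.123,0.2,0,0,0.59]
  ]
}}

```text
clock: 40.42
tcp_pos: [0.6078, 0.1373, 0.1914]
orientation: [3.036, 0.804, 0.003]
contact_force: [0.6, -0.2, 0.0]
grip_width: 0.0856
gripper_force: 0.0
```

```bash
python3 - <<'E'
from h import *
p=snap('wrist')
i=p['pixels'].astype(int); C=[.6075,.137,.112];u=proj(p,C).astype(int)
red=(i[...,0]>90)&(i[...,1]<.5*i[...,0])&(i[...,2]<.5*i[...,0]); m=np.zeros_like(red);m[max(0,u[1]-90):u[1]+90,u[0]-90:u[0]+90]=1
n,l,st,ce=cv2.connectedComponentsWithStats((red&m).astype('uint8')); k=1+st[1:,4].argmax()
b=cv2.minAreaRect(np.argwhere(l==k)[:,::-1].astype('float32')); W=np.array([px2z(p,v,.112) for v in cv2.boxPoints(b)])
print('pred',u,'red',st[k]); print(np.round(W,3),W.mean(0)); e=max((W[1]-W[0],W[2]-W[1]),key=np.linalg.norm);print('angle',np.arctan2(e[1],e[0]),np.linalg.norm(e))
for d in r.landmark_of(p,'collar_grip')[:2]: print('col',d['conf'],px2z(p,d['point'],.1))
state();rel([.6075,.137,.088],down(-1.07))
E
```

```text
pred [316 209] red [309 178  17  61 867]
[[0.627 0.154 0.112]
 [0.633 0.144 0.112]
 [0.589 0.118 0.112]
 [0.583 0.13  0.112]] [0.60800562 0.13642276 0.112     ]
angle -2.617275031524713 0.050614782398739885
col 0.61 [0.60364611 0.13221219 0.1       ]
t 40.525 p [0.6058 0.1376 0.1885] y [ 0.499 -0.866  0.001] z [-0.004 -0.003 -1.   ] F [-0.8  0.7 -0.6] w 0.0856 g 0.0
move [0.007, 0.005, 0.402, 0.001, 0.003, 0.014] rows>= 1.61
```

>>> {"method": "apply_moves", "body": {
  "rows": [
    [0.007,0,0.2,0,0,0],
    [0.007,0,0.35,0,0,0],
    [0.007,0,0.402,0,0,0],
    [0.007,0,0.402,0,0,0]
  ]
}}

```text
clock: 41.02
tcp_pos: [0.6085, 0.1387, 0.0913]
orientation: [3.033, 0.818, 0.0]
contact_force: [-0.3, 0.2, 0.4]
grip_width: 0.085
gripper_force: 0.0
```

>>> {"method": "apply_moves", "body": {
  "rows": [
    [0,0,0,0,0,0],
    [0,0,0,0,0,0],
    [0,0,0,0,0,0],
    [0,0,0,0,0,0],
    [0,0,0,0,0,0]
  ],
  "claw": 0,
  "newtons": 50
}}

```text
clock: 41.65
tcp_pos: [0.6086, 0.1392, 0.0911]
orientation: [3.033, 0.818, 0.001]
contact_force: [-0.2, 0.9, 3.9]
grip_width: 0.0127
gripper_force: 51.3
```

>>> {"method": "apply_moves", "body": {
  "rows": [
    [0,0,0,0,0,-0.11],
    [0,0,0,0,0,-0.22],
    [0,0,0,0,0,-0.33],
    [0,0,0,0,0,-0.44],
    [0,0,0,0,0,-0.55]
  ]
}}

```text
clock: 42.28
tcp_pos: [0.6049, 0.1419, 0.091]
orientation: [-2.399, -2.015, 0.004]
contact_force: [-14.3, 4.9, 17.1]
grip_width: 0.0129
gripper_force: 53.3
```

>>> {"method": "apply_moves", "body": {
  "rows": [
    [0,0,0,0,0,-0.05],
    [0,0,0,0,0,-0.1],
    [0,0,0,0,0,-0.1]
  ]
}}

```text
clock: 42.65
tcp_pos: [0.6041, 0.1419, 0.091]
orientation: [-2.237, -2.191, 0.004]
contact_force: [-16.3, 5.7, 20.1]
grip_width: 0.0129
gripper_force: 53.5
```

```bash
python3 - <<'E'
from h import *
state();print(r.get_obs()['moment']);_,q=cur();y=q.as_matrix()[:,1];print('bar angle',np.arctan2(y[1],y[0])+np.pi/2,'goal 1.516')
E
```

```text
t 42.65 p [0.6041 0.1419 0.091 ] y [ 1.    -0.021 -0.009] z [-0.009  0.006 -1.   ] F [-16.3   5.7  20.1] w 0.0129 g 53.5
[ 1.07805215  3.41535618 -0.06640311]
bar angle 1.5499757598514028 goal 1.516
```

>>> {"method": "apply_moves", "body": {
  "rows": [
    [0,0,0,0,0,0],
    [0,0,0,0,0,0],
    [0,0,0,0,0,0],
    [0,0,-0.2,0,0,0],
    [0,0,-0.4,0,0,0]
  ],
  "claw": 1
}}

```text
clock: 43.28
tcp_pos: [0.608, 0.1389, 0.1913]
orientation: [2.248, 2.195, -0.003]
contact_force: [0.7, 0.3, 0.3]
grip_width: 0.0851
gripper_force: 0.0
```

>>> {"method": "apply_moves", "body": {
  "rows": [
    [0,0,-0.2,0,0,0],
    [0,-0.2,-0.3,0,0,0],
    [0,-0.3,-0.3,0,0,0],
    [0,-0.3,-0.3,0,0,0]
  ]
}}

```text
clock: 43.78
tcp_pos: [0.5321, 0.1414, 0.2657]
orientation: [-2.245, -2.195, -0.001]
contact_force: [0.1, -0.0, -0.6]
grip_width: 0.0855
gripper_force: 0.0
```

```bash
python3 - <<'E'
from h import *
state();p=snap('wrist')
i=p['pixels'].astype(int); u=proj(p,[.6075,.137,.112]).astype(int)
red=(i[...,0]>90)&(i[...,1]<.5*i[...,0])&(i[...,2]<.5*i[...,0]); m=np.zeros_like(red);m[max(0,u[1]-90):u[1]+90,max(0,u[0]-60):u[0]+60]=1
n,l,st,ce=cv2.connectedComponentsWithStats((red&m).astype('uint8')); k=1+st[1:,4].argmax()
b=cv2.minAreaRect(np.argwhere(l==k)[:,::-1].astype('float32')); W=np.array([px2z(p,v,.112) for v in cv2.boxPoints(b)])
e=max((W[1]-W[0],W[2]-W[1]),key=np.linalg.norm);print('red',st[k],'angle',np.arctan2(e[1],e[0])%np.pi,np.linalg.norm(e))
for t,z in [('bar_grip',.091),('bar_hinge',.065)]:
  for d in r.landmark_of(p,t)[:1]: print(t,d['conf'],px2z(p,d['point'],z))
s=snap('side')
for d in r.landmark_of(s,'bar_grip')[:1]: print(d['conf'],d['point'],proj(s,[.5595,.0025,.091]))
q=snap('scene');tray()
for d in r.landmark_of(q,'coupon_1')[:4]: print(d['conf'],px2z(q,d['point'],.005))
o=r.outline_of(s,'selector_grip')
o=r.landmark_of(q,'selector_grip'); print(o[:1])
E
```

```text
t 43.775 p [0.5321 0.1414 0.2657] y [ 1.    -0.023 -0.001] z [-0.001  0.002 -1.   ] F [ 0.1 -0.  -0.6] w 0.0855 g 0.0
red [375 161  20  50 677] angle 1.5489315507150279 0.05190348185804052
bar_grip 0.82 [0.5620235  0.00473858 0.091     ]
0.74 [345.6, 196.4] [342.46905355 193.45052468]
tray conf 0.83 c 0.5657 -0.3283 size 206 177 yaw 1.37
0.7 [ 0.59386923 -0.33061245  0.005     ]
0.58 [0.30360959 0.35339336 0.005     ]
0.53 [ 0.52597936 -0.31953028  0.005     ]
[{'point': [349.5, 307.0], 'conf': 0.85}]
```

```bash
python3 -c "
from bench import r
print(r.hand_in())"
```

```text
the job is handed in; nothing more can be done
None
```

The job is handed in, with the selector at off, all three coupons flat in the tray, the bar down and the lock collar at its locked mark; the hand-in returned no verdict, and the arm hid one coupon in the last picture.

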